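Put a mixed-up weighing bench right

ROBOT

A 6-joint arm with a two-finger parallel gripper is mounted at the origin on the work surface; the furniture and walls round the work are solid. World frame = base frame: x ahead of the robot, y to its left, z up, the work surface at z = 0. Lengths are in m, angles in degrees, forces in N, time in s.
With the tool pointing down it reaches from about 0.35 to 0.875 m from the base axis. Payload 4.2 kg.
Tool frame: the origin (TCP) lies on the centre line of the jaws, within the pads' length; the fingertips stand 11 mm ahead of it and the grasp point (between the pads) lies 8 mm behind it; y points along the fingers, z is the direction in which the jaws open and shut, and the axes are right-handed (so a half turn about y gives the same grasp; the last joint's range is limited). The gripper opens to 87 mm and grips with 3 to 60 N. Pads are 19 mm wide; open, the fingers measure 117 mm over their backs; the gripper's body (75 mm by 190 mm) begins 51 mm behind the grasp point.
Start: joints at [85.634, 22.042, 0.453, 0, -68.411, -14.817], TCP at [0.205, 0.59, 0.234] pointing down, gripper open.
Joint ranges: [-179.83, 179.83], [-69.29, 118.12], [-61.27, 80.66], [-181.25, 117.63], [-171.15, -9.14], [-177.46, 177.46]. Speed limits (degrees/s): [159.86, 159.86, 180, 180, 180, 180].

INTERFACE

Orientations are given as a 3x3 rotation matrix whose columns are the frame's x, y, z axes.
In Python, from station import r, optics gives the robot as it stands. The module is installed in compiled form; this text tells all that it offers.
- The arm moves only by the tool step_arm, never from a script. Its argument "moves" is a list that holds one entry, the list of rows, each a list of 7 numbers: the turn, a rotation vector about the tool's x, y, z in rad, then the shift along the tool's x, y, z in cm, then the opening in per cent of the stroke, from 0 (shut) to 100 (fully open). A call has exactly 5 rows; each row is the pose to reach, as a shift and turn from the pose commanded when the call began, along the tool's axes at that moment; what a row does not reach only later rows make up. A row lasts 1/12 s, in which the tool goes at most 41.7 mm and 7.16 degrees, less where a joint would pass 70% of its speed; a pose out of reach is approached as far as the arm can. A call with a gripper value outside its range is refused whole. The fingers move at their own pace and stop on an object; the grip force is fixed at half the most. Time passes only in rows, so rows that repeat a pose let the fingers close, or fill a call up. It gives the time, the measured TCP pose, the force and the opening at its end, in the units of the state.
- r.sense(): the state, without advancing time (a new reading comes with each control period).
- optics.capture(name): name is "side" or "top" or "wrist"; returns a dict with "image" (400x640x3 uint8, red, green, blue), "fov_y" (degrees; the focal length in pixels is half the picture's height over the tangent of half this angle, whatever the lens; pixels are square), "cx", "cy" (the principal point, pixels), "cam_to_world" (4x4, takes a point from camera to world coordinates). Camera axes: x right, y down, z forward; pixel columns grow to the right and rows downward; lengths in m; the calibration is good to about 2 mm. A picture is of the moment at which its call begins. There is no depth.
- r.finish_job(): hands the job in, once; it reports no verdict.
The state is a dict: "time_s": time; "joints": joint angles; "joint_velocities": joint speeds; "effort": joint torques, N m; "tcp_pos": TCP position; "ee_rot": TCP orientation; "wrist_force": force on the tool from outside, world axes, zero at the start; "moment": the same for the moment, N m; "gripper_width": opening from 0.0 (shut) to 1.0 (fully open).
Only numpy, scipy, OpenCV 4.12 (cv2) and the standard library are available. Lean on these libraries where they do the work, as an engineer would, in place of code of your own. Each camera call takes 0.05 s, during which the arm holds its last target.

TASK

The four things on the bench each stand on one of the others' stations. Put every one upright in the middle of its own station: the brass weight on the pan of the small grey pocket balance, the small specimen box on the oblong wooden plinth, the dropping bottle on the round dark-wood coaster and the measuring cylinder on the white hexagonal stand. All four stations are taken at the start, so use the free square grey tile to park things on the way, and do not knock any of the four over.

Things in the scene. Friction and masses are not known exactly. Their poses are not given: they have to be found in the camera images.
- brass_weight_mid (a point): small brass balance weight with a knob on top, round, 21 mm across and 32 mm tall; at the start it stands upright on the coaster or on the hexagonal stand. Point: its centre, on its axis 16 mm above its underside; z up along its axis. The lower 18 mm are a plain cylinder, good to grip.
- specimen_box_mid (a point): small flat lidded specimen box, black bottom and pale clear lid, 26 mm (its x axis) by 44 mm (its y axis) by 14 mm tall, lying flat, lid up; at the start it lies on the coaster or on the hexagonal stand. Point: its centre, 7 mm above its underside; z up. A closed rigid block: it does not open.
- dropper_bottle_mid (a point): brown glass dropping bottle with a dark cap and red rubber teat, 108 mm tall in all; the round glass body is 42 mm across with its shoulder up to 67 mm above the underside, above it cap (22 mm across) and teat (13 mm across); at the start it stands on the balance or on the plinth. Point: on its axis, 54 mm above its underside; z up along its axis.
- glass_cylinder_mid (a point): tall slim glass measuring cylinder, column 21 mm across, on a blue hexagonal foot 48 mm across and 6 mm thick, 151 mm tall in all; at the start it stands on the balance or on the plinth. Point: on its axis, 75.5 mm above its underside; z up along its axis. Light (55 g).
- scale_top (a point): fixed grey pocket balance, body 120 x 100 mm, with a round flat steel pan 88 mm across. Point: centre of the pan's upper face, 30 mm above the worktop, where the brass weight belongs; z up. Small black display at its front (-x of the body); the body is lower than the pan.
- plinth_top (a point): fixed oblong light-wood plinth, 74 mm (its x) by 116 mm (its y). Point: centre of its flat upper face, 30 mm above the worktop, where the specimen box belongs; z up.
- coaster_top (a point): fixed round dark-wood coaster, 90 mm across. Point: centre of its flat upper face, 12 mm above the worktop, where the dropping bottle belongs; z up.
- hexstand_top (a point): fixed white plastic hexagonal stand, 104 mm across the corners. Point: centre of its flat upper face, 12 mm above the worktop, where the measuring cylinder belongs; z up.
- tile_top (a point): fixed square grey tile, 96 x 96 mm, empty at the start and free to park one thing at a time. Point: centre of its flat upper face, 8 mm above the worktop; z up. Between and round the stations lie other things that are not part of the job: a small conical flask, 51 mm across and 76 mm tall, stands in the middle of the ring of stations; the tools and the power unit beside them are under 30 mm tall.
Mind the look-alikes: they are no part of the job. What is shaped like the part that bears glass_cylinder_mid but pink or purple is not meant.

How it is judged (in metres and radians):
At the end, for the whole second after the job is handed in: Weight on the balance pan, specimen box on the plinth, dropping bottle on the coaster, measuring cylinder on the hexagonal stand: each within 12 mm of the middle of its station, its underside within 4 mm of the station's top, upright within 0.1 rad, released and at rest (horizontal distance between brass_weight_mid and scale_top below 0.012 m and z of brass_weight_mid in the frame of scale_top between 0.012 and 0.02 m and angle between each of brass_weight_mid, specimen_box_mid, dropper_bottle_mid, glass_cylinder_mid's own z axis and vertical below 0.1 rad and linear speed of each of brass_weight, specimen_box, dropper_bottle, glass_cylinder below 0.02 m/s and angular speed of each of brass_weight, specimen_box, dropper_bottle, glass_cylinder below 0.2 rad/s and horizontal distance between specimen_box_mid and plinth_top below 0.012 m and z of specimen_box_mid in the frame of plinth_top between 0.003 and 0.011 m and horizontal distance between dropper_bottle_mid and coaster_top below 0.012 m and z of dropper_bottle_mid in the frame of coaster_top between 0.05 and 0.058 m and horizontal distance between glass_cylinder_mid and hexstand_top below 0.012 m and z of glass_cylinder_mid in the frame of hexstand_top between 0.0715 and 0.0795 m); the robot touches nothing.
It fails at once if the brass weight is knocked over (tilted more than 0.7 rad) (angle between brass_weight_mid's own z axis and vertical above 0.7 rad).
It fails at once if the specimen box is knocked over (tilted more than 0.7 rad) (angle between specimen_box_mid's own z axis and vertical above 0.7 rad).
It fails at once if the dropping bottle is knocked over (tilted more than 0.7 rad) (angle between dropper_bottle_mid's own z axis and vertical above 0.7 rad).
It fails at once if the measuring cylinder is knocked over (tilted more than 0.7 rad) (angle between glass_cylinder_mid's own z axis and vertical above 0.7 rad).
It also fails if it takes over 136 s, if anything falls off the work surface, if the arm or the gripper's body presses on something with over 40 N, if the wrist force passes 120 N, or if a joint passes its speed limit or range.

## Working session

There is one attempt and no reset: what is moved stays moved. The work goes in short steps, Python scripts to look and compute and a tool call to move; the robot and the scene stay as the last step left them, time stands still between calls to the robot, and variables do not carry over. Pictures are saved under pics/ and viewed, and the job is handed in when it is done.

Besides the shell and the picture viewer there is one more tool, called after "Call:" as name(argument=value, ...) on one line, values as JSON. step_arm: Moves the arm, as the interface text tells. Its arguments: {"type":"object","properties":{"moves":{"type":"array"}},"required":["moves"]}

```bash
mkdir -p pics; ls; python3 - <<'E'
from station import r, optics
import cv2, numpy as np
s=r.sense(); print(s)
for n in ("side","top","wrist"):
    c=optics.capture(n); print(n,c["fov_y"],c["cx"],c["cy"]); print(np.round(c["cam_to_world"],4))
    cv2.imwrite(f"pics/{n}0.png",c["image"][:,:,::-1])
E
```

```text
pics
{'time_s': 0.0, 'joints': array([ 8.56332409e+01,  2.20907818e+01,  3.78184184e-01, -2.85518514e-02,
       -6.84120516e+01, -1.48166404e+01]), 'joint_velocities': array([ 0.00609914,  0.10566044,  0.01382811, -0.03146741, -0.02445244,
        0.04322322]), 'effort': array([ 6.05781370e-04, -3.90665138e+01,  1.87402081e+01,  4.21963155e+00,
        1.09805490e-02, -1.95254538e-04]), 'tcp_pos': array([0.20516157, 0.58973729, 0.23244961]), 'ee_rot': array([[-9.44411220e-01, -6.27666553e-04, -3.28765956e-01],
       [ 3.28766537e-01, -2.13389775e-03, -9.44408815e-01],
       [-1.08779107e-04, -9.99997526e-01,  2.22163273e-03]]), 'wrist_force': array([-0.28869457, -0.22627283, -0.00640271]), 'moment': array([-0.01943605, -0.03556795,  0.03523301]), 'gripper_width': 0.9971095216297058}
side 54.87047551274342 318.19843697118483 200.93020073018803
[[-0.9995 -0.0021 -0.0325  0.5725]
 [ 0.0291  0.3906 -0.9201  0.7904]
 [ 0.0146 -0.9206 -0.3903  0.4397]
 [ 0.      0.      0.      1.    ]]
top 56.628444689986026 323.1206864641972 195.528541004116
[[-0.0275 -0.9989  0.0377  0.4973]
 [-0.9996  0.0277  0.0055 -0.0047]
 [-0.0065 -0.0375 -0.9993  1.0002]
 [ 0.      0.      0.      1.    ]]
wrist 64.42248491703337 318.0514272526106 201.32495384092712
[[-0.3289 -0.9146 -0.2351  0.2693]
 [-0.9444  0.3192  0.0794  0.5672]
 [ 0.0025  0.2481 -0.9687  0.3851]
 [ 0.      0.      0.      1.    ]]
```

View pics/top0.png

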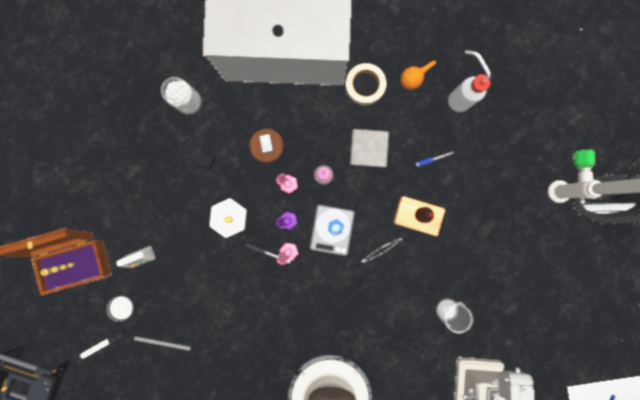

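View pics/side0.png

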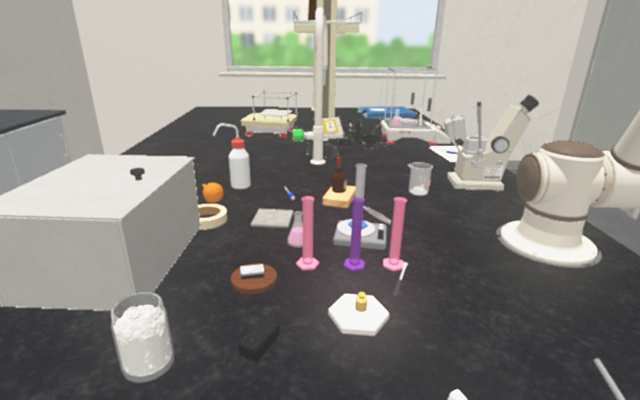

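View pics/wrist0.png

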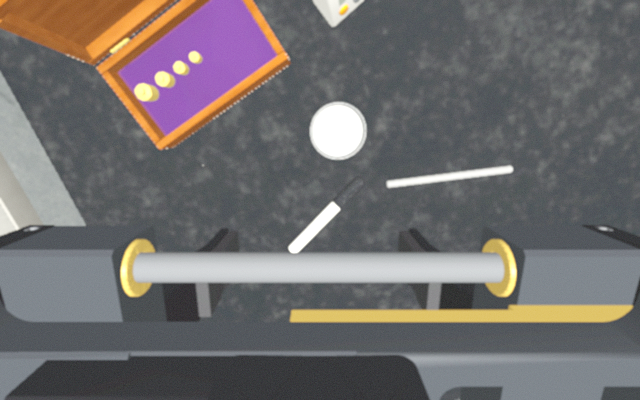

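```bash
cat > h.py <<'E'
import numpy as np, cv2
from station import r, optics
def ray(c,u,v):
    f=200/np.tan(np.radians(c["fov_y"]/2)); M=c["cam_to_world"]
    d=M[:3,:3]@np.array([(u-c["cx"])/f,(v-c["cy"])/f,1.]); return M[:3,3],d
def onz(c,u,v,z):
    o,d=ray(c,u,v); return o+d*(z-o[2])/d[2]
def proj(c,p):
    f=200/np.tan(np.radians(c["fov_y"]/2)); M=c["cam_to_world"]
    q=M[:3,:3].T@(np.asarray(p)-M[:3,3]); return c["cx"]+f*q[0]/q[2], c["cy"]+f*q[1]/q[2]
def tool(p):
    "world point -> needed shift cm in tool axes of the present measured pose"
    s=r.sense(); return s["ee_rot"].T@(np.asarray(p)-s["tcp_pos"])*100
def crop(c,x0,y0,x1,y1,k,name):
    cv2.imwrite("pics/"+name,cv2.resize(c["image"][y0:y1,x0:x1,::-1],None,fx=k,fy=k,interpolation=cv2.INTER_CUBIC))
E
python3 - <<'E'
from h import *
c=optics.capture("top"); crop(c,200,115,460,275,3,"topc.png")
np.save("pics/top.npy",c["image"])
for n,u,v,z in [("coaster",266,145,.012),("hex",228,218,.012),("scale",333,228,.03),("plinth",420,216,.03),("tile",370,148,.008),("flask",324,175,.05),("p1",287,183,.006),("p2",287,220,.006),("p3",287,253,.006),("base",330,390,.05)]:
    print(n,onz(c,u,v,z).round(3))
E
```

```text
coaster [0.674 0.15  0.012]
hex [0.482 0.256 0.012]
scale [ 0.449 -0.023  0.03 ]
plinth [ 0.474 -0.25   0.03 ]
tile [ 0.659 -0.129  0.008]
flask [ 0.586 -0.003  0.05 ]
p1 [0.571 0.097 0.006]
p2 [0.472 0.099 0.006]
p3 [0.384 0.101 0.006]
base [ 0.044 -0.003  0.05 ]
```

View pics/topc.png

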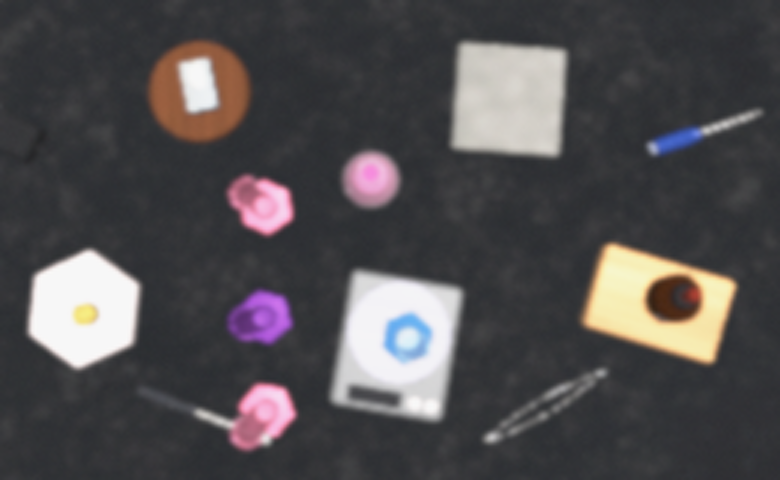

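```bash
cat > seg.py <<'E'
from h import *
def blob(mask,win):
    x0,y0,x1,y1=win; m=np.zeros_like(mask,np.uint8); m[y0:y1,x0:x1]=mask[y0:y1,x0:x1]
    cs,_=cv2.findContours(m,cv2.RETR_EXTERNAL,cv2.CHAIN_APPROX_NONE)
    return max(cs,key=cv2.contourArea)
def cent(cn):
    h=cv2.convexHull(cn); m=cv2.moments(h); return m["m10"]/m["m00"],m["m01"]/m["m00"],m["m00"]
E
python3 - <<'E'
from seg import *
c=optics.capture("top"); im=c["image"].astype(int); hsv=cv2.cvtColor(c["image"],cv2.COLOR_RGB2HSV)
H,S,V=[hsv[...,i].astype(int) for i in range(3)]
bright=(V>90)
def show(n,mask,win,z):
    cn=blob(mask,win); u,v,a=cent(cn); (rc,sz,an)=cv2.minAreaRect(cn); (cc,rr)=cv2.minEnclosingCircle(cn)
    k=371/(1-z)/1
    print(n,"px",round(u,1),round(v,1),"xyz",onz(c,u,v,z).round(4),"rect mm",np.round(np.array(sz)/k*1000,1),round(an,1),"circ mm",round(2*rr/k*1000,1), "rectc",onz(c,*rc,z).round(4)[:2])
show("coaster",(V>75),(245,124,288,165),.011)
show("hex",(V>110)&(S<60),(205,195,250,240),.011)
show("hexall",(V>110),(205,195,250,240),.011)
show("tile",(V>90),(345,124,393,172),.007)
show("scale",(V>90),(305,200,358,260),.022)
show("plinth",(V>110),(390,190,450,240),.029)
show("plinthYellow",(S>60)&(V>60),(390,190,450,240),.029)
show("bluefoot",(H>95)&(H<125)&(S>60)&(V>100),(320,215,350,240),.036)
show("brass",(H>15)&(H<35)&(S>70),(215,205,240,230),.03)
show("box",(S<70)&(V>120),(255,130,280,156),.026)
for n,w in [("p1",(275,170,300,195)),("p2",(275,208,300,232)),("p3",(275,238,300,266))]: show(n,(S>60)&(V>150 if n!="p2" else V>90),w,.0)
E
```

```text
coaster px 265.9 145.0 xyz [0.6746 0.1504 0.011 ] rect mm [90.5 90.5] 45.0 circ mm 92.8 rectc [0.6745 0.1503]
hex px 227.4 217.6 xyz [0.483  0.2573 0.011 ] rect mm [104.   98.6] 90.0 circ mm 108.5 rectc [0.4831 0.2572]
hexall px 227.4 217.6 xyz [0.483  0.2573 0.011 ] rect mm [104.   98.6] 90.0 circ mm 108.5 rectc [0.4831 0.2572]
tile px 369.2 147.6 xyz [ 0.6602 -0.1265  0.007 ] rect mm [101.   99.4] 3.9 circ mm 133.0 rectc [ 0.6603 -0.1264]
scale px 331.9 229.8 xyz [ 0.4436 -0.0198  0.022 ] rect mm [103.7 123.2] 10.0 circ mm 152.4 rectc [ 0.4438 -0.0197]
plinth px 419.3 215.6 xyz [ 0.4745 -0.2485  0.029 ] rect mm [123.3  79.2] 16.7 circ mm 138.4 rectc [ 0.4746 -0.2482]
plinthYellow px 419.0 215.6 xyz [ 0.4746 -0.2479  0.029 ] rect mm [126.3  81.2] 16.7 circ mm 140.8 rectc [ 0.4746 -0.2479]
bluefoot px 335.4 226.9 xyz [ 0.4515 -0.0288  0.036 ] rect mm [40.5 38.5] 36.9 circ mm 42.3 rectc [ 0.4517 -0.0282]
brass px 228.0 219.5 xyz [0.4782 0.2509 0.03  ] rect mm [13.1 15.7] 90.0 circ mm 17.5 rectc [0.4782 0.2509]
box px 265.7 142.9 xyz [0.6774 0.1485 0.026 ] rect mm [47.4 30.9] 78.7 circ mm 51.0 rectc [0.6771 0.1483]
p1 px 286.9 182.7 xyz [0.5725 0.0978 0.    ] rect mm [54.8 48.5] 60.3 circ mm 60.6 rectc [0.5744 0.0965]
p2 px 286.7 220.5 xyz [0.4704 0.1006 0.    ] rect mm [48.5 56.6] 90.0 circ mm 59.8 rectc [0.4719 0.1012]
p3 px 287.0 253.2 xyz [0.3831 0.1018 0.    ] rect mm [45.7 64.8] 45.0 circ mm 65.2 rectc [0.3822 0.1033]
```

```bash
cat >> h.py <<'E'
from scipy.spatial.transform import Rotation as Ro
def go(p,yaw=None):
    s=r.sense(); R=s["ee_rot"]
    if yaw is None: yaw=np.degrees(np.arctan2(R[1,2],R[0,2]))
    a=np.radians(yaw); z=np.array([np.cos(a),np.sin(a),0]); y=np.array([0,0,-1.]); T=np.c_[np.cross(y,z),y,z]
    rv=Ro.from_matrix(R.T@T).as_rotvec(); d=tool(p)
    print("row",rv.round(3),d.round(2),"yaw",round(yaw,1),"t",round(s["time_s"],2),"tcp",s["tcp_pos"].round(4),"w",round(s["gripper_width"],3),"F",s["wrist_force"].round(1))
E
python3 -c "
from h import *
go([.478,.31,.23],180)"
```

```text
row [-1.000e-03  1.236e+00 -1.000e-03] [-34.96   0.32  17.48] yaw 180 t 0.25 tcp [0.2053 0.59   0.233 ] w 1.002 F [-0.4 -0.4 -0.9]
```

Call:
step_arm(moves=[[[0,1.236,0,-35,0.3,17.5,100],[0,1.236,0,-35,0.3,17.5,100],[0,1.236,0,-35,0.3,17.5,100],[0,1.236,0,-35,0.3,17.5,100],[0,1.236,0,-35,0.3,17.5,100]]])

```text
time_s: 0.67
tcp_pos: [0.3516, 0.4395, 0.232]
ee_rot: [[-0.569, 0.0, -0.822], [0.822, 0.0, -0.569], [0.0, -1.0, -0.0]]
wrist_force: [0.6, -0.4, -0.2]
gripper_width: 1.001
```

```bash
python3 -c "
from h import *
go([.478,.31,.23],180)"
```

```text
row [0.    0.606 0.   ] [-17.85   0.2   -3.02] yaw 180 t 0.67 tcp [0.3516 0.4395 0.232 ] w 1.001 F [ 0.6 -0.4 -0.2]
```

Call:
step_arm(moves=[[[0,0.606,0,-17.8,0.2,-3,100],[0,0.606,0,-17.8,0.2,-3,100],[0,0.606,0,-17.8,0.2,-3,100],[0,0.606,0,-17.8,0.2,-3,100],[0,0.606,0,-17.8,0.2,-3,100]]])

```text
time_s: 1.08
tcp_pos: [0.4799, 0.3088, 0.2298]
ee_rot: [[0.005, 0.0, -1.0], [1.0, -0.001, 0.005], [-0.001, -1.0, -0.0]]
wrist_force: [0.1, 0.4, -1.1]
gripper_width: 1.0
```

```bash
python3 -c "
from h import *
c=optics.capture('wrist'); cv2.imwrite('pics/w1.png',c['image'][:,:,::-1]); print(c['cam_to_world'].round(3).tolist())
go([.478,.31,.23],180)"
```

```text
[[-1.0, 0.005, 0.0, 0.48], [0.005, 0.969, 0.246, 0.241], [0.001, 0.246, -0.969, 0.382], [0.0, 0.0, 0.0, 1.0]]
row [-0.    -0.009 -0.001] [ 0.13 -0.04  0.21] yaw 180 t 1.13 tcp [0.4801 0.3086 0.2296] w 1.002 F [ 0.3 -0.3  0.4]
```

View pics/w1.png

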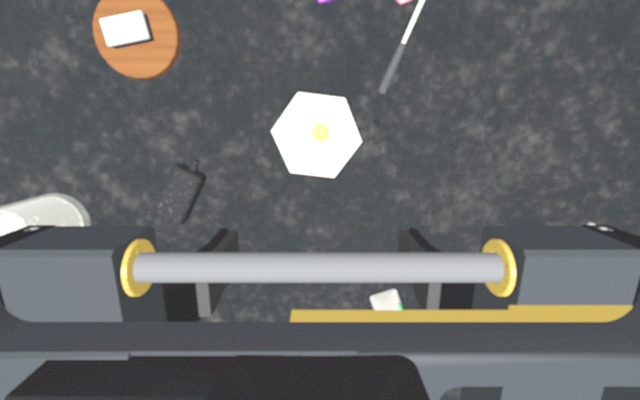

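```bash
python3 - <<'E'
from seg import *
c=optics.capture('wrist'); hsv=cv2.cvtColor(c["image"],cv2.COLOR_RGB2HSV); H,S,V=[hsv[...,i].astype(int) for i in range(3)]
cn=blob(V>150,(260,80,375,190)); u,v,_=cent(cn); print("hex",u,v,onz(c,u,v,.0115))
w=np.array([onz(c,*p[0],.012)[:2] for p in cn]); d=np.linalg.norm(w-onz(c,u,v,.0115)[:2],axis=1); print(d.max(),d.min())
cn=blob((S>60)&(V>120)&(H<40),(300,115,340,150)); u,v,_=cent(cn); x,y,ww,hh=cv2.boundingRect(cn); print("brass",u,v,(x,y,ww,hh),onz(c,u,v,.03))
# coaster, box (if visible)
cn=blob((V>75)&(S>100),(85,0,190,85)); u,v,_=cent(cn); (e,ax,an)=cv2.fitEllipse(cn[cn[:,0,1]>2]); print("coaster",u,v,onz(c,*e,.0115))
cn=blob((V>140)&(S<90),(95,0,160,55)); (rc,sz,an)=cv2.minAreaRect(cn);print("box",rc,onz(c,*rc,.02))
bp=cv2.boxPoints((rc,sz,an)); print([onz(c,*p,.026)[:2].round(4) for p in bp])
E
```

```text
hex 316.19499701186714 134.70252426079284 [0.48189299 0.25622678 0.0115    ]
0.05453571235249386 0.044220002985385
brass 320.36587510993843 132.39313984168865 (313, 125, 16, 16) [0.47725048 0.25304672 0.03      ]
coaster 136.00658978583195 37.17757738662967 [0.67262049 0.1494533  0.0115    ]
box (123.44103240966797, 29.242046356201172) [0.68003195 0.14710555 0.02      ]
[array([0.7018, 0.139 ]), array([0.6544, 0.13  ]), array([0.6513, 0.1585]), array([0.6997, 0.1679])]
```

```bash
python3 -c "
from h import *
go([.4775,.2525,.09],180)"
```

```text
row [-0.    -0.    -0.001] [-5.76 13.97  0.13] yaw 180 t 1.18 tcp [0.4789 0.3102 0.2296] w 1.0 F [-0.6  0.2  0.3]
```

Call:
step_arm(moves=[[[0,0,0,-2.9,2,0.1,100],[0,0,0,-5.8,5,0.1,100],[0,0,0,-5.8,9,0.1,100],[0,0,0,-5.8,13,0.1,100],[0,0,0,-5.8,14,0.1,100]]])

```text
time_s: 1.6
tcp_pos: [0.4729, 0.2521, 0.0846]
ee_rot: [[-0.005, -0.009, -1.0], [1.0, -0.006, -0.005], [-0.006, -1.0, 0.009]]
wrist_force: [-0.5, -0.9, -0.8]
gripper_width: 1.002
```

```bash
python3 -c "
from h import *
import time
for i in range(4): print(r.sense()['tcp_pos'])
go([.4775,.2525,.026],180)"
```

```text
[0.47285238 0.2521163  0.08463211]
[0.47285238 0.2521163  0.08463211]
[0.47285238 0.2521163  0.08463211]
[0.47285238 0.2521163  0.08463211]
row [-0.009  0.005 -0.006] [ 0.07  5.86 -0.52] yaw 180 t 1.6 tcp [0.4729 0.2521 0.0846] w 1.002 F [-0.5 -0.9 -0.8]
```

Call:
step_arm(moves=[[[0,0,0,0,1,0,100],[0,0,0,0,2,0,100],[0,0,0,0,3,0,100],[0,0,0,0,3,0,100],[0,0,0,0,3,0,100]]])

```text
time_s: 2.02
tcp_pos: [0.477, 0.2551, 0.0605]
ee_rot: [[-0.006, 0.001, -1.0], [1.0, 0.001, -0.006], [0.001, -1.0, -0.001]]
wrist_force: [-0.1, 0.2, 0.4]
gripper_width: 1.0
```

```bash
python3 -c "
from h import *
go([.4775,.2525,.026],180)"
```

```text
row [0.001 0.006 0.001] [-0.27  3.45 -0.04] yaw 180 t 2.02 tcp [0.477  0.2551 0.0605] w 1.0 F [-0.1  0.2  0.4]
```

Call:
step_arm(moves=[[[0,0.006,0,-0.1,1,0,100],[0,0.006,0,-0.2,2,0,100],[0,0.006,0,-0.2,3,0,100],[0,0.006,0,-0.2,3.4,0,100],[0,0.006,0,-0.2,3.4,0,100]]])

```text
time_s: 2.43
tcp_pos: [0.4759, 0.2517, 0.0244]
ee_rot: [[0.001, -0.002, -1.0], [1.0, -0.002, 0.001], [-0.002, -1.0, 0.002]]
wrist_force: [-0.4, -0.0, 0.8]
gripper_width: 1.004
```

```bash
python3 -c "
from h import *
c=optics.capture('wrist'); cv2.imwrite('pics/w2.png',c['image'][:,:,::-1])
go([.4775,.2525,.026],180)"
```

```text
row [-0.001 -0.001 -0.001] [ 0.04 -0.09 -0.11] yaw 180 t 2.48 tcp [0.4764 0.2521 0.0251] w 0.998 F [0.7 0.5 0.7]
```

View pics/w2.png

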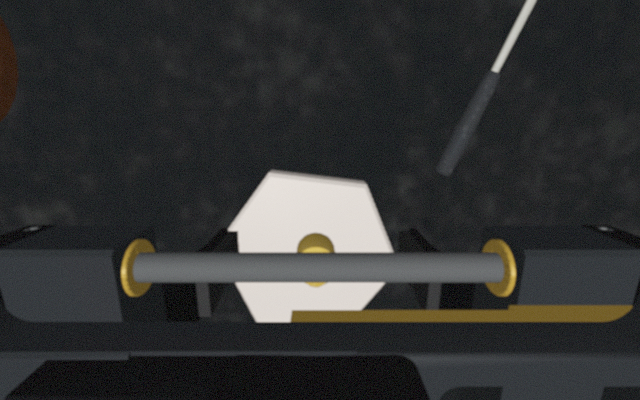

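The brass weight (317, 255) sits centred between the jaws; closing.

Call:
step_arm(moves=[[[0,0,0,0,-0.1,0,60],[0,0,0,0,-0.1,0,30],[0,0,0,0,-0.1,0,10],[0,0,0,0,-0.1,0,10],[0,0,0,0,-0.1,0,10]]])

```text
time_s: 2.9
tcp_pos: [0.4768, 0.2526, 0.0273]
ee_rot: [[0.001, 0.0, -1.0], [1.0, 0.0, 0.001], [0.0, -1.0, -0.0]]
wrist_force: [0.0, 0.2, -0.1]
gripper_width: 0.704
```

Call:
step_arm(moves=[[[0,0,0,0,0,0,10],[0,0,0,0,0,0,10],[0,0,0,0,0,0,10],[0,0,0,0,0,0,10],[0,0,0,0,0,0,10]]])

```text
time_s: 3.32
tcp_pos: [0.4767, 0.2525, 0.0269]
ee_rot: [[0.001, -0.0, -1.0], [1.0, -0.0, 0.001], [-0.0, -1.0, 0.0]]
wrist_force: [0.3, 0.8, 0.1]
gripper_width: 0.328
```

Call:
step_arm(moves=[[[0,0,0,0,0,0,10],[0,0,0,0,0,0,10],[0,0,0,0,0,0,10],[0,0,0,0,0,0,10],[0,0,0,0,0,0,10]]])

```text
time_s: 3.73
tcp_pos: [0.4767, 0.2525, 0.0269]
ee_rot: [[0.001, 0.0, -1.0], [1.0, 0.0, 0.001], [0.0, -1.0, -0.0]]
wrist_force: [0.6, -0.5, -0.3]
gripper_width: 0.225
```

Call:
step_arm(moves=[[[0,0,0,0,-1,0,10],[0,0,0,0,-3,0,10],[0,0,0,0,-6,0,10],[0,0,0,0,-9,0,10],[0,0,0,0,-12,0,10]]])

```text
time_s: 4.15
tcp_pos: [0.4764, 0.2521, 0.1488]
ee_rot: [[0.001, -0.0, -1.0], [1.0, -0.0, 0.001], [-0.0, -1.0, 0.0]]
wrist_force: [0.9, 0.9, -0.6]
gripper_width: 0.228
```

Call:
step_arm(moves=[[[0,0,0,0,-3,0,10],[0,0,0,0,-6,0,10],[0,0,0,0,-8,0,10],[0,0,0,0,-8,0,10],[0,0,0,0,-8,0,10]]])

```text
time_s: 4.57
tcp_pos: [0.4768, 0.2527, 0.2287]
ee_rot: [[0.001, 0.002, -1.0], [1.0, 0.003, 0.001], [0.003, -1.0, -0.002]]
wrist_force: [-0.3, -0.5, -1.5]
gripper_width: 0.225
```

```bash
python3 -c "
from h import *
go([.66,-.1265,.22],180)
go([.66,.1,.22],180)"
```

```text
row [ 0.002 -0.001  0.003] [-37.9    0.81 -18.37] yaw 180 t 4.57 tcp [0.4768 0.2527 0.2287] w 0.225 F [-0.3 -0.5 -1.5]
row [ 0.002 -0.001  0.003] [-15.25   0.87 -18.34] yaw 180 t 4.57 tcp [0.4768 0.2527 0.2287] w 0.225 F [-0.3 -0.5 -1.5]
```

Call:
step_arm(moves=[[[0,0,0,-3,0,-1.5,10],[0,0,0,-7,0,-3.4,10],[0,0,0,-10.7,0,-5.2,10],[0,0,0,-14.4,0,-7,10],[0,0,0,-18,0,-8.8,10]]])

```text
time_s: 4.98
tcp_pos: [0.5638, 0.0706, 0.2254]
ee_rot: [[0.0, -0.003, -1.0], [1.0, -0.001, 0.0], [-0.001, -1.0, 0.003]]
wrist_force: [0.7, -0.1, 0.2]
gripper_width: 0.231
```

Call:
step_arm(moves=[[[0,0,0,-3.7,0,-1.8,10],[0,0,0,-7.4,0,-3.6,10],[0,0,0,-11.1,0,-5.4,10],[0,0,0,-14.8,0,-7.2,10],[0,0,0,-17,0,-8.2,10]]])

```text
time_s: 5.4
tcp_pos: [0.6463, -0.1012, 0.2245]
ee_rot: [[0.004, -0.004, -1.0], [1.0, -0.0, 0.004], [-0.0, -1.0, 0.004]]
wrist_force: [0.1, 0.4, -0.2]
gripper_width: 0.231
```

```bash
python3 -c "
from h import *
c=optics.capture('wrist'); cv2.imwrite('pics/w3.png',c['image'][:,:,::-1])
go([.66,-.1265,.0235],180)"
```

```text
row [-0.004 -0.006 -0.002] [-2.23 20.05 -1.37] yaw 180 t 5.45 tcp [ 0.6472 -0.1037  0.224 ] w 0.229 F [ 2.7 -0.9  0.5]
```

View pics/w3.png

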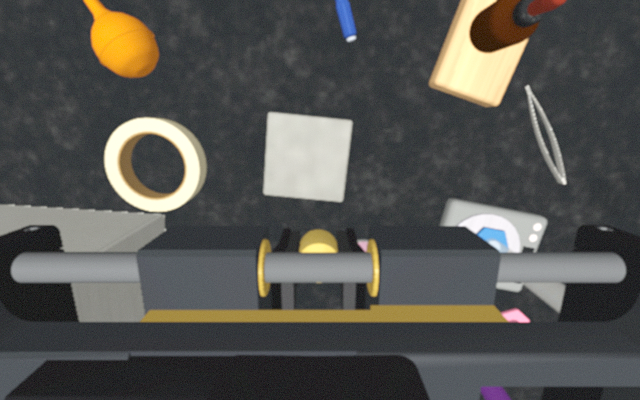

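Call:
step_arm(moves=[[[0,0,0,-2.2,2,-1.3,10],[0,0,0,-2.2,6,-1.3,10],[0,0,0,-2.2,10,-1.3,10],[0,0,0,-2.2,14,-1.3,10],[0,0,0,-2.2,15,-1.3,10]]])

```text
time_s: 5.87
tcp_pos: [0.6529, -0.1192, 0.0678]
ee_rot: [[0.003, -0.017, -1.0], [1.0, 0.002, 0.003], [0.002, -1.0, 0.017]]
wrist_force: [-0.6, -0.4, -1.9]
gripper_width: 0.225
```

```bash
python3 -c "
from h import *
go([.66,-.1265,.0235],180)"
```

```text
row [-0.017 -0.003  0.002] [-0.74  4.42 -0.79] yaw 180 t 5.87 tcp [ 0.6529 -0.1192  0.0678] w 0.225 F [-0.6 -0.4 -1.9]
```

Call:
step_arm(moves=[[[0,0,0,0,1,0,10],[0,0,0,0,2,0,10],[0,0,0,0,3,0,10],[0,0,0,0,3,0,10],[0,0,0,0,3,0,10]]])

```text
time_s: 6.28
tcp_pos: [0.6598, -0.1195, 0.0479]
ee_rot: [[0.001, 0.001, -1.0], [1.0, -0.0, 0.001], [-0.0, -1.0, -0.001]]
wrist_force: [0.1, 0.2, 0.1]
gripper_width: 0.231
```

```bash
python3 -c "
from h import *
go([.66,-.1265,.0235],180)"
```

```text
row [ 0.001 -0.001 -0.   ] [-0.7   2.44 -0.01] yaw 180 t 6.28 tcp [ 0.6598 -0.1195  0.0479] w 0.231 F [0.1 0.2 0.1]
```

Call:
step_arm(moves=[[[0,0,0,-0.4,0.7,0,10],[0,0,0,-0.6,1.4,0,10],[0,0,0,-0.6,2,0,10],[0,0,0,-0.6,2.2,0,10],[0,0,0,-0.6,2.3,0,10]]])

```text
time_s: 6.7
tcp_pos: [0.6588, -0.1257, 0.0231]
ee_rot: [[0.001, -0.001, -1.0], [1.0, -0.0, 0.001], [-0.0, -1.0, 0.001]]
wrist_force: [-0.1, -0.1, -1.2]
gripper_width: 0.229
```

Call:
step_arm(moves=[[[0,0,0,0,0,0,10],[0,0,0,0,0,0,10],[0,0,0,0,0,0,10],[0,0,0,0,0,0,10],[0,0,0,0,0,0,10]]])

```text
time_s: 7.12
tcp_pos: [0.6594, -0.1255, 0.0242]
ee_rot: [[0.001, 0.0, -1.0], [1.0, -0.0, 0.001], [-0.0, -1.0, -0.0]]
wrist_force: [-0.2, -0.2, -0.4]
gripper_width: 0.227
```

Call:
step_arm(moves=[[[0,0,0,0,0.1,0,10],[0,0,0,0,0.1,0,10],[0,0,0,0,0.1,0,30],[0,0,0,0,0.1,0,60],[0,0,0,0,0.1,0,60]]])

```text
time_s: 7.53
tcp_pos: [0.6593, -0.1256, 0.0231]
ee_rot: [[0.001, 0.0, -1.0], [1.0, -0.0, 0.001], [-0.0, -1.0, -0.0]]
wrist_force: [0.4, -1.5, -0.1]
gripper_width: 0.369
```

Call:
step_arm(moves=[[[0,0,0,0,0,0,60],[0,0,0,0,0,0,60],[0,0,0,0,-1,0,60],[0,0,0,0,-3,0,60],[0,0,0,0,-6,0,60]]])

```text
time_s: 7.95
tcp_pos: [0.6573, -0.1255, 0.0812]
ee_rot: [[0.001, -0.006, -1.0], [1.0, 0.0, 0.001], [0.0, -1.0, 0.006]]
wrist_force: [1.2, -0.4, -0.2]
gripper_width: 0.594
```

Call:
step_arm(moves=[[[0,0,0,0,-4,0,70],[0,0,0,0,-8,0,80],[0,0,0,0,-12,0,90],[0,0,0,0,-14,0,90],[0,0,0,0,-14,0,90]]])

```text
time_s: 8.37
tcp_pos: [0.6622, -0.1261, 0.2316]
ee_rot: [[0.0, 0.014, -1.0], [1.0, -0.002, 0.0], [-0.002, -1.0, -0.014]]
wrist_force: [0.4, 0.7, 0.9]
gripper_width: 0.864
```

```bash
python3 -c "
from h import *
c=optics.capture('wrist'); cv2.imwrite('pics/w4.png',c['image'][:,:,::-1])
go([.449,.04,.27],180)"
```

```text
row [ 0.008 -0.001 -0.   ] [16.55 -4.4  21.14] yaw 180 t 8.42 tcp [ 0.6606 -0.1256  0.2278] w 0.878 F [-0.6  0.  -0.7]
```

View pics/w4.png

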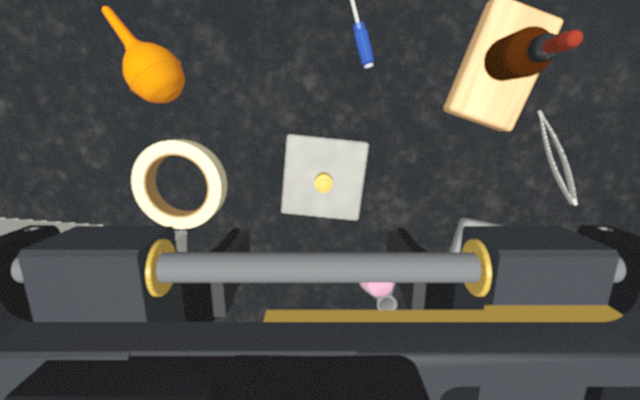

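Brass weight stands upright on the tile at (323,183). Next the balance and cylinder.

Call:
step_arm(moves=[[[0.008,0,0,2.5,-2,3,100],[0.008,0,0,5,-4.4,6,100],[0.008,0,0,7.6,-4.4,9.2,100],[0.008,0,0,10.2,-4.4,12.5,100],[0.008,0,0,12.7,-4.4,15.8,100]]])

```text
time_s: 8.83
tcp_pos: [0.5034, -0.0008, 0.266]
ee_rot: [[0.002, -0.01, -1.0], [1.0, -0.0, 0.002], [-0.0, -1.0, 0.01]]
wrist_force: [0.0, 0.9, 0.4]
gripper_width: 0.997
```

Call:
step_arm(moves=[[[0,0,0,2,0,3,100],[0,0,0,3,0,4.5,100],[0,0,0,3.6,0,5.4,100],[0,0,0,3.6,0,5.4,100],[0,0,0,3.6,0,5.4,100]]])

```text
time_s: 9.25
tcp_pos: [0.4517, 0.0345, 0.2672]
ee_rot: [[0.0, -0.008, -1.0], [1.0, -0.0, 0.0], [-0.0, -1.0, 0.008]]
wrist_force: [-0.1, -0.5, -0.5]
gripper_width: 1.0
```

```bash
python3 -c "
from h import *
c=optics.capture('wrist'); cv2.imwrite('pics/w5.png',c['image'][:,:,::-1])
go([.449,.04,.27],180)"
```

```text
row [-0.008 -0.001 -0.   ] [ 0.57 -0.29  0.32] yaw 180 t 9.3 tcp [0.4521 0.0343 0.2671] w 0.999 F [-0.1 -0.2 -0.5]
```

View pics/w5.png

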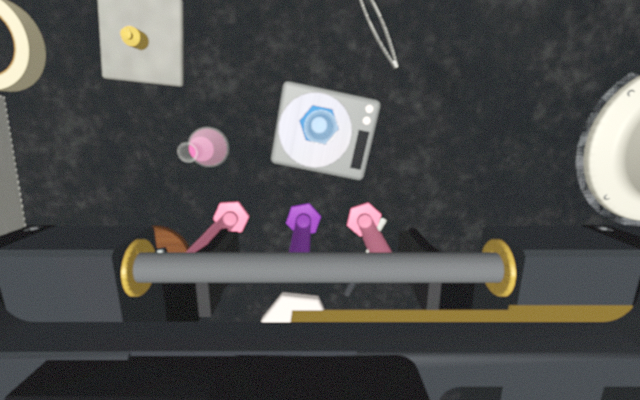

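```bash
python3 - <<'E'
from seg import *
c=optics.capture('wrist'); crop(c,260,70,400,190,5,"w5c.png")
hsv=cv2.cvtColor(c["image"],cv2.COLOR_RGB2HSV); H,S,V=[hsv[...,i].astype(int) for i in range(3)]
cn=blob((H>95)&(H<125)&(S>70),(285,95,350,155)); u,v,a=cent(cn); w=np.array([onz(c,*p[0],.036)[:2] for p in cn]); print("foot",u,v,onz(c,u,v,.036),np.ptp(w,0))
# balance body
cn=blob((V>95),(260,72,390,190)); (rc,sz,an)=cv2.minAreaRect(cn); print("body",rc,an,onz(c,*rc,.02),[onz(c,*p,.02)[:2].round(4) for p in cv2.boxPoints((rc,sz,an))])
# display
cn=blob((V<60),(340,120,375,175)); u2,v2,_=cent(cn); print("disp",u2,v2,onz(c,u2,v2,.025))
# pan circle via Hough / canny
g=cv2.cvtColor(c["image"],cv2.COLOR_RGB2GRAY); print(c["image"][125,270:385:4].tolist())
cn=blob((V>95),(80,0,195,95)); (rc,sz,an)=cv2.minAreaRect(cn); print("tile",rc,onz(c,*rc,.008))
cn=blob((H>15)&(H<35)&(S>90),(110,15,160,55)); u,v,_=cent(cn); print("brass on tile",u,v,onz(c,u,v,.024))
E
```

```text
foot 317.6375851279219 123.40014724829743 [ 0.45077905 -0.03033099  0.036     ] [0.03875277 0.03875499]
body (324.34613037109375, 130.76922607421875) 11.309932708740234 [ 0.44241224 -0.02138013  0.02      ] [array([0.5144, 0.0169]), array([ 0.491 , -0.0802]), array([ 0.3735, -0.058 ]), array([0.3898, 0.0424])]
disp 371.13548387096773 161.96774193548387 [0.3841238  0.01651572 0.025     ]
[[49, 54, 56], [45, 53, 53], [189, 188, 190], [244, 244, 253], [244, 244, 253], [242, 243, 251], [240, 240, 248], [241, 241, 250], [115, 176, 231], [171, 202, 229], [144, 178, 212], [208, 234, 254], [210, 238, 255], [210, 236, 255], [198, 224, 246], [136, 175, 207], [167, 196, 223], [226, 231, 240], [241, 241, 247], [239, 239, 244], [235, 235, 239], [194, 197, 193], [196, 197, 195], [192, 195, 191], [211, 210, 207], [194, 195, 193], [160, 160, 158], [48, 50, 54], [53, 55, 55]]
tile (140.0, 43.0) [ 0.66032304 -0.12265982  0.008     ]
brass on tile 134.1044226044226 37.76085176085176 [ 0.65818445 -0.12462275  0.024     ]
```

View pics/w5c.png

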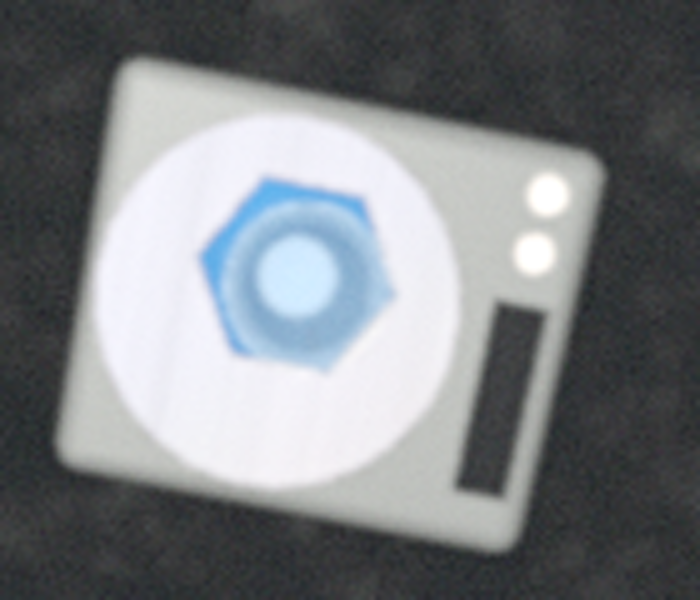

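```bash
python3 - <<'E'
from seg import *
c=optics.capture('wrist')
hsv=cv2.cvtColor(c["image"],cv2.COLOR_RGB2HSV); H,S,V=[hsv[...,i].astype(int) for i in range(3)]
m=((V>222)).astype(np.uint8); m=cv2.morphologyEx(m,cv2.MORPH_OPEN,np.ones((5,5)))
cn=blob(m,(260,80,352,180)); e=cv2.fitEllipse(cv2.convexHull(cn)); print("pan",e,onz(c,*e[0],.03), cent(cn)[:2])
w=np.array([onz(c,*p[0],.03)[:2] for p in cv2.convexHull(cn)]); print(np.ptp(w,0),w.min(0),w.max(0))
print("foot",onz(c,319.8,125.4,.036))
go([.4500,-.029,.25],180)
# two-view check of brass, cylinder later
t=optics.capture('top'); crop(t,300,190,370,265,8,"t5.png")
E
```

```text
pan ((314.97528076171875, 129.6641387939453), (72.59837341308594, 74.25804901123047), 176.36053466796875) [ 0.45401387 -0.02317297  0.03      ] (314.951223387353, 129.63135525897678)
[0.0865206  0.08538094] [ 0.41068554 -0.06486245] [0.49720614 0.02051849]
foot [ 0.44832339 -0.02821381  0.036     ]
row [-0.009 -0.002 -0.001] [-6.31  1.7   0.21] yaw 180 t 9.4 tcp [0.4523 0.0341 0.2669] w 1.003 F [ 0.5  0.8 -0.1]
```

View pics/t5.png

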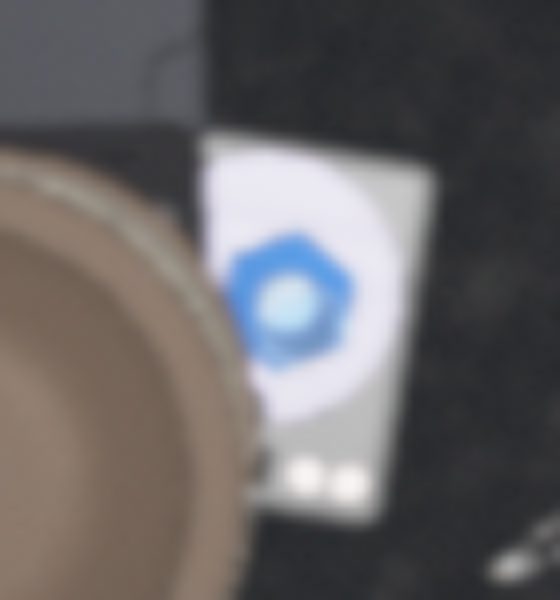

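Call:
step_arm(moves=[[[-0.008,0,0,-3,0.5,0.2,100],[-0.008,0,0,-5,1,0.2,100],[-0.008,0,0,-6.3,1.6,0.3,100],[-0.008,0,0,-6.3,1.6,0.3,100],[-0.008,0,0,-6.3,1.6,0.3,100]]])

```text
time_s: 9.87
tcp_pos: [0.4486, -0.0294, 0.2509]
ee_rot: [[0.004, -0.001, -1.0], [1.0, -0.0, 0.004], [-0.0, -1.0, 0.001]]
wrist_force: [0.4, 0.1, 0.4]
gripper_width: 0.999
```

```bash
python3 - <<'E'
from h import *
c=optics.capture('wrist'); cv2.imwrite('pics/w6.png',c['image'][:,:,::-1])
go([.4495,-.029,.132],180)
E
```

```text
row [-0.    -0.002 -0.   ] [-0.02 11.93 -0.06] yaw 180 t 9.92 tcp [ 0.4489 -0.0288  0.2513] w 0.997 F [-0.1  0.3 -1.1]
```

View pics/w6.png

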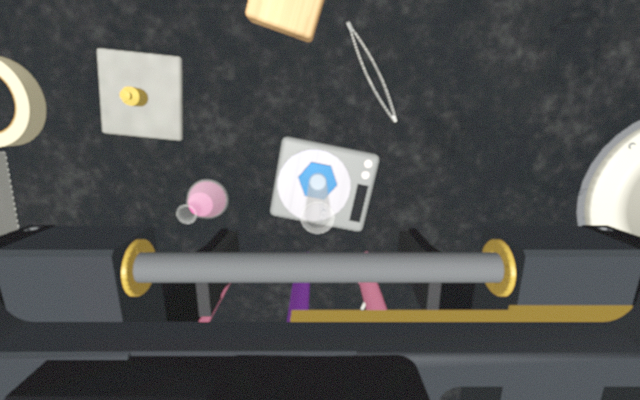

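Call:
step_arm(moves=[[[0,0,0,0,3,0,100],[0,0,0,0,6,0,90],[0,0,0,0,9,0,80],[0,0,0,0,11.5,0,70],[0,0,0,0,11.8,0,60]]])

```text
time_s: 10.33
tcp_pos: [0.4458, -0.0284, 0.1297]
ee_rot: [[0.001, -0.008, -1.0], [1.0, -0.001, 0.001], [-0.001, -1.0, 0.008]]
wrist_force: [-1.0, -0.3, -0.6]
gripper_width: 0.778
```

Call:
step_arm(moves=[[[0,0,0,0,0,0,50],[0,0,0,0,0,0,40],[0,0,0,0,0,0,40],[0,0,0,0,0,0,35],[0,0,0,0,0,0,35]]])

```text
time_s: 10.75
tcp_pos: [0.4492, -0.0283, 0.1347]
ee_rot: [[0.001, 0.003, -1.0], [1.0, 0.001, 0.001], [0.001, -1.0, -0.003]]
wrist_force: [0.2, -0.1, -0.5]
gripper_width: 0.414
```

```bash
python3 - <<'E'
from h import *
c=optics.capture('wrist'); cv2.imwrite('pics/w7.png',c['image'][:,:,::-1])
go([.4495,-.029,.132],180)
E
```

```text
row [ 0.002 -0.001  0.001] [-0.07  0.25 -0.05] yaw 180 t 10.8 tcp [ 0.449  -0.0283  0.1345] w 0.384 F [0.5 0.2 0.2]
```

View pics/w7.png

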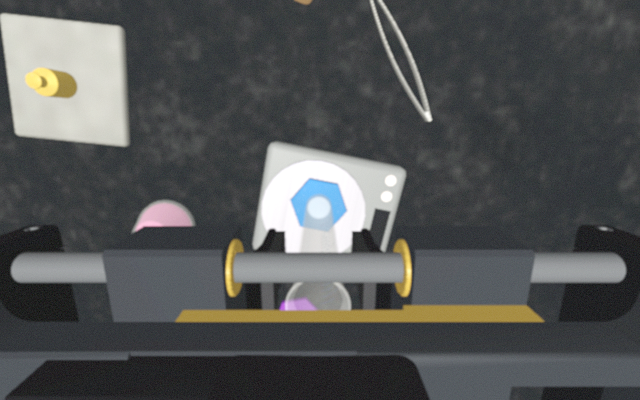

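Call:
step_arm(moves=[[[0,0,0,0,0,0,30],[0,0,0,0,0,0,25],[0,0,0,0,0,0,10],[0,0,0,0,0,0,10],[0,0,0,0,0,0,10]]])

```text
time_s: 11.22
tcp_pos: [0.4484, -0.0285, 0.1335]
ee_rot: [[0.001, -0.0, -1.0], [1.0, -0.0, 0.001], [-0.0, -1.0, 0.0]]
wrist_force: [-0.6, 0.0, 1.0]
gripper_width: 0.235
```

Call:
step_arm(moves=[[[0,0,0,0,0,0,10],[0,0,0,0,-1,0,10],[0,0,0,0,-3,0,10],[0,0,0,0,-6,0,10],[0,0,0,0,-9,0,10]]])

```text
time_s: 11.63
tcp_pos: [0.4475, -0.0287, 0.2236]
ee_rot: [[0.001, -0.003, -1.0], [1.0, -0.001, 0.001], [-0.001, -1.0, 0.003]]
wrist_force: [0.5, -0.7, -0.2]
gripper_width: 0.234
```

Call:
step_arm(moves=[[[0,0,0,0,-3,0,10],[0,0,0,0,-6,0,10],[0,0,0,0,-8,0,10],[0,0,0,0,-8,0,10],[0,0,0,0,-8,0,10]]])

```text
time_s: 12.05
tcp_pos: [0.4485, -0.0283, 0.304]
ee_rot: [[0.001, 0.002, -1.0], [1.0, 0.001, 0.001], [0.001, -1.0, -0.002]]
wrist_force: [-0.8, -0.7, -1.3]
gripper_width: 0.236
```

```bash
python3 - <<'E'
from h import *
c=optics.capture('wrist'); cv2.imwrite('pics/w8.png',c['image'][:,:,::-1])
c=optics.capture('side'); cv2.imwrite('pics/s8.png',c['image'][:,:,::-1])
go([.4825,.2568,.30],180)
E
```

```text
row [-0.003 -0.001  0.   ] [28.54  0.19 -3.47] yaw 180 t 12.15 tcp [ 0.4475 -0.0285  0.302 ] w 0.236 F [-0.2 -0.5 -0.5]
```

View pics/w8.png

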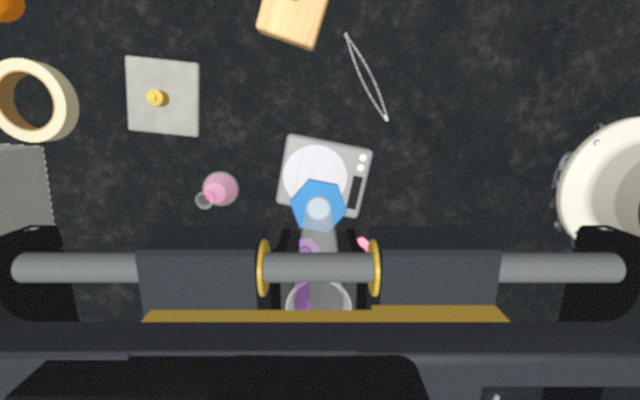

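View pics/s8.png

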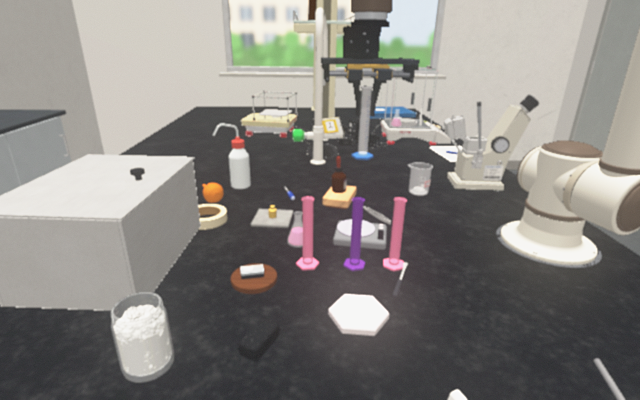

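Call:
step_arm(moves=[[[0,0,0,2,0,-0.3,10],[0,0,0,5,0,-0.6,10],[0,0,0,8.5,0,-1,10],[0,0,0,12,0,-1.5,10],[0,0,0,15.5,0,-1.9,10]]])

```text
time_s: 12.57
tcp_pos: [0.4668, 0.1276, 0.3017]
ee_rot: [[0.002, -0.003, -1.0], [1.0, -0.002, 0.002], [-0.002, -1.0, 0.003]]
wrist_force: [0.9, 0.5, -1.4]
gripper_width: 0.233
```

Call:
step_arm(moves=[[[0,0,0,3.5,0,-0.4,10],[0,0,0,7,0,-0.8,10],[0,0,0,10,0,-1.2,10],[0,0,0,12,0,-1.5,10],[0,0,0,13,0,-1.6,10]]])

```text
time_s: 12.98
tcp_pos: [0.4832, 0.2586, 0.3008]
ee_rot: [[-0.001, -0.003, -1.0], [1.0, -0.003, -0.001], [-0.003, -1.0, 0.003]]
wrist_force: [0.7, -0.2, -0.6]
gripper_width: 0.233
```

Call:
step_arm(moves=[[[0,0,0,0,1,0,10],[0,0,0,0,3,0,10],[0,0,0,0,5,0,10],[0,0,0,0,6,0,10],[0,0,0,0,6,0,10]]])

```text
time_s: 13.4
tcp_pos: [0.4819, 0.2541, 0.2399]
ee_rot: [[0.003, -0.006, -1.0], [1.0, -0.005, 0.003], [-0.005, -1.0, 0.006]]
wrist_force: [-0.1, -0.2, -1.0]
gripper_width: 0.232
```

```bash
python3 - <<'E'
from h import *
c=optics.capture('wrist'); cv2.imwrite('pics/w9.png',c['image'][:,:,::-1])
go([.4825,.2568,.117],180)
E
```

```text
row [-0.003 -0.002 -0.003] [ 0.23 12.5   0.02] yaw 180 t 13.45 tcp [0.483  0.2548 0.242 ] w 0.235 F [ 0.9 -0.3 -0.2]
```

View pics/w9.png

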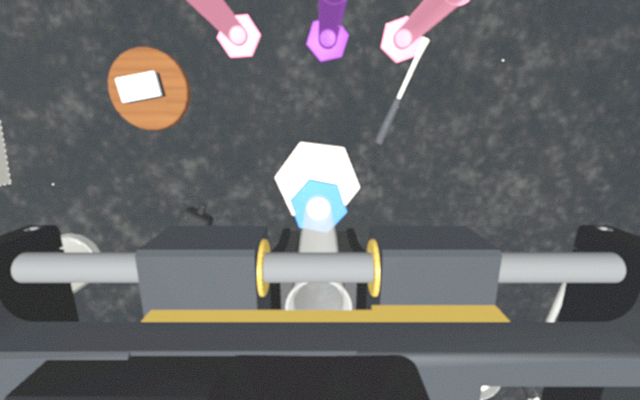

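Measure where the foot hangs relative to the stand before lowering.

```bash
python3 - <<'E'
from seg import *
c=optics.capture('wrist'); hsv=cv2.cvtColor(c["image"],cv2.COLOR_RGB2HSV); H,S,V=[hsv[...,i].astype(int) for i in range(3)]
z=r.sense()["tcp_pos"][2]-.104+.006
cn=blob((H>95)&(H<125)&(S>60),(280,170,360,235)); print("foot rect",cv2.boundingRect(cn),cent(cn)[:2],onz(c,*cent(cn)[:2],z),"colbase",onz(c,318,208,z))
cn=blob((V>190)&(S<30),(265,130,370,230)); h=cv2.convexHull(cn); print(cv2.boundingRect(cn), [tuple(p[0]) for p in cv2.approxPolyDP(h,4,True)],"hexleft/right mid",onz(c,276,182,.012),onz(c,359,182,.012))
cn=blob((V>75)&(S>90)&(H<20),(100,40,195,135)); e=cv2.fitEllipse(cv2.convexHull(cn)); print("coaster",e[0],onz(c,*e[0],.0115))
cn=blob((V>140)&(S<70),(108,60,170,110)); rc=cv2.minAreaRect(cn); print("box",rc,onz(c,*rc[0],.022),[onz(c,*p,.024)[:2].round(4) for p in cv2.boxPoints(rc)])
go([.4825,.2568,.117],180)
E
```

```text
foot rect (291, 180, 57, 49) (318.0762158238568, 205.3197032018711) [0.48308216 0.25342242 0.14547419] colbase [0.48314917 0.25567964 0.14547419]
(276, 140, 86, 66) [(np.int32(345), np.int32(146)), (np.int32(361), np.int32(185)), (np.int32(348), np.int32(203)), (np.int32(289), np.int32(204)), (np.int32(276), np.int32(175)), (np.int32(299), np.int32(143))] hexleft/right mid [0.53409316 0.25916686 0.012     ] [0.43245298 0.25946284 0.012     ]
coaster (150.88148498535156, 87.17102813720703) [0.67285877 0.14910844 0.0115    ]
box ((140.63238525390625, 85.68405151367188), (28.059898376464844, 43.86338806152344), 79.04593658447266) [0.67880168 0.14857616 0.022     ] [array([0.7028, 0.1388]), array([0.6547, 0.1304]), array([0.6524, 0.1589]), array([0.7014, 0.1676])]
row [ 0.    -0.002 -0.001] [ 0.14 12.65  0.13] yaw 180 t 13.5 tcp [0.4838 0.2556 0.2435] w 0.236 F [-0.3  0.1 -0.5]
```

Call:
step_arm(moves=[[[0,0,0,0.2,3,0.1,10],[0,0,0,0.2,6,0.1,10],[0,0,0,0.2,9,0.1,10],[0,0,0,0.2,10.5,0.1,10],[0,0,0,0.2,11,0.1,10]]])

```text
time_s: 13.92
tcp_pos: [0.482, 0.2575, 0.1317]
ee_rot: [[0.002, -0.003, -1.0], [1.0, -0.002, 0.002], [-0.002, -1.0, 0.003]]
wrist_force: [-0.2, 0.1, -0.1]
gripper_width: 0.234
```

Call:
step_arm(moves=[[[0,0,0,0,0.3,0,10],[0,0,0,0,0.6,0,10],[0,0,0,0,0.8,0,10],[0,0,0,0,0.8,0,10],[0,0,0,0,0.8,0,10]]])

```text
time_s: 14.33
tcp_pos: [0.4831, 0.2588, 0.1264]
ee_rot: [[0.001, 0.002, -1.0], [1.0, 0.001, 0.001], [0.001, -1.0, -0.002]]
wrist_force: [0.0, 1.0, -0.5]
gripper_width: 0.232
```

```bash
python3 - <<'E'
from h import *
c=optics.capture('side'); crop(c,300,200,430,350,4,"s10.png")
go([.4828,.2575,.1155],180)
go([.4828,.2575,.1155],180)
E
```

```text
row [ 0.001 -0.001  0.001] [-0.13  1.08  0.02] yaw 180 t 14.38 tcp [0.483  0.2588 0.1263] w 0.236 F [-0.   0.2 -0.6]
row [ 0.001 -0.001  0.001] [-0.13  1.08  0.02] yaw 180 t 14.38 tcp [0.483  0.2588 0.1263] w 0.236 F [-0.   0.2 -0.6]
```

View pics/s10.png

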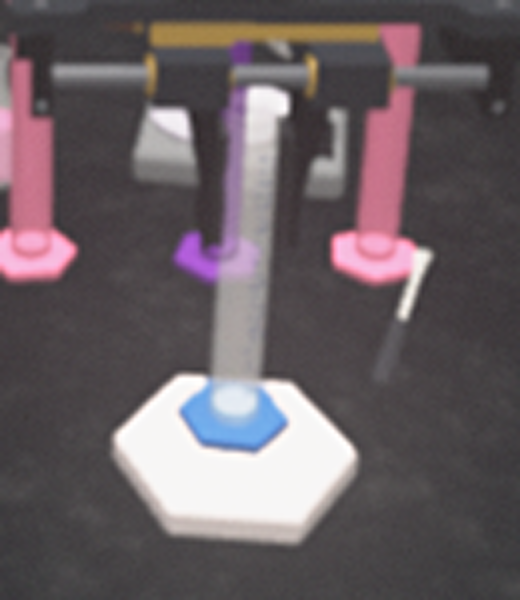

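Call:
step_arm(moves=[[[0,0,0,-0.1,0.3,0,10],[0,0,0,-0.1,0.6,0,10],[0,0,0,-0.1,0.8,0,10],[0,0,0,-0.1,1,0,10],[0,0,0,-0.1,1,0,10]]])

```text
time_s: 14.8
tcp_pos: [0.4827, 0.2574, 0.1155]
ee_rot: [[0.001, 0.0, -1.0], [1.0, -0.0, 0.001], [-0.0, -1.0, -0.0]]
wrist_force: [-0.2, -0.7, 1.0]
gripper_width: 0.235
```

Call:
step_arm(moves=[[[0,0,0,0,0.1,0,10],[0,0,0,0,0.1,0,10],[0,0,0,0,0.1,0,10],[0,0,0,0,0.1,0,10],[0,0,0,0,0.1,0,10]]])

```text
time_s: 15.22
tcp_pos: [0.4829, 0.2574, 0.1155]
ee_rot: [[0.001, 0.001, -1.0], [1.0, -0.0, 0.001], [-0.0, -1.0, -0.001]]
wrist_force: [-2.1, -1.8, 6.7]
gripper_width: 0.238
```

```bash
python3 - <<'E'
from h import *
c=optics.capture('side'); crop(c,300,200,430,350,4,"s11.png")
go([.4828,.2575,.1155],180)
E
```

```text
row [ 0.001 -0.001 -0.   ] [ 0.01 -0.    0.01] yaw 180 t 15.27 tcp [0.4829 0.2574 0.1155] w 0.234 F [-1.  -1.4  6.2]
```

View pics/s11.png

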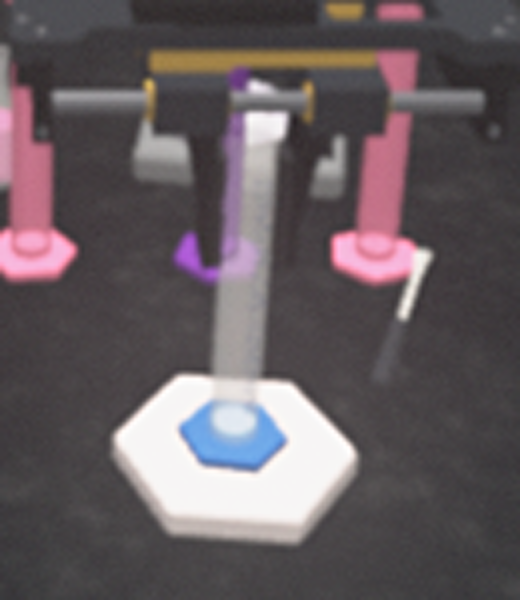

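Call:
step_arm(moves=[[[0,0,0,0,-0.1,0,10],[0,0,0,0,-0.1,0,10],[0,0,0,0,-0.1,0,30],[0,0,0,0,-0.1,0,50],[0,0,0,0,-0.1,0,70]]])

```text
time_s: 15.68
tcp_pos: [0.4826, 0.2575, 0.1151]
ee_rot: [[0.001, -0.0, -1.0], [1.0, -0.0, 0.001], [-0.0, -1.0, 0.0]]
wrist_force: [-0.3, 0.5, -0.4]
gripper_width: 0.371
```

Call:
step_arm(moves=[[[0,0,0,0,0,0,80],[0,0,0,0,0,0,90],[0,0,0,0,0,0,90],[0,0,0,0,-2,0,90],[0,0,0,0,-4,0,90]]])

```text
time_s: 16.1
tcp_pos: [0.4819, 0.2568, 0.1546]
ee_rot: [[0.001, -0.003, -1.0], [1.0, -0.003, 0.001], [-0.003, -1.0, 0.003]]
wrist_force: [0.2, 0.0, 0.7]
gripper_width: 0.74
```

Call:
step_arm(moves=[[[0,0,0,0,-4,0,90],[0,0,0,0,-8,0,90],[0,0,0,0,-11,0,90],[0,0,0,0,-11,0,90],[0,0,0,0,-11,0,90]]])

```text
time_s: 16.52
tcp_pos: [0.4832, 0.2581, 0.2676]
ee_rot: [[0.001, 0.003, -1.0], [1.0, 0.004, 0.001], [0.004, -1.0, -0.003]]
wrist_force: [-1.9, 0.2, -1.4]
gripper_width: 0.897
```

```bash
python3 - <<'E'
from h import *
c=optics.capture('side'); crop(c,300,150,430,350,3,"s12.png")
go([.657,-.1257,.25],180)
E
```

```text
row [-0.    -0.001  0.001] [-38.29   1.51 -17.52] yaw 180 t 16.57 tcp [0.4823 0.2574 0.2655] w 0.898 F [-0.1  0.2 -0.2]
```

View pics/s12.png

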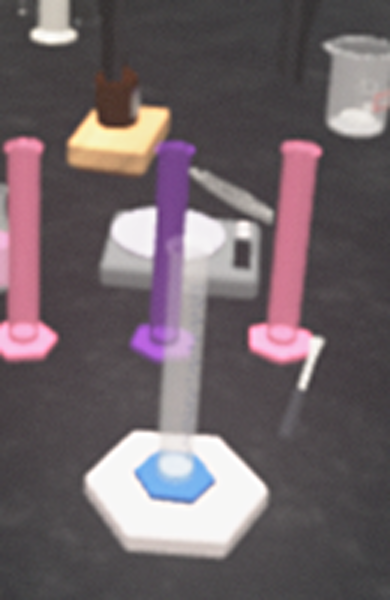

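Call:
step_arm(moves=[[[0,0,0,-3,0,-1.4,90],[0,0,0,-6.5,0,-3,90],[0,0,0,-10.3,0,-4.7,80],[0,0,0,-14.1,0,-6.4,70],[0,0,0,-17.9,0,-8.1,70]]])

```text
time_s: 16.98
tcp_pos: [0.5629, 0.0766, 0.2632]
ee_rot: [[0.0, -0.004, -1.0], [1.0, -0.001, 0.0], [-0.001, -1.0, 0.004]]
wrist_force: [0.9, 0.8, 0.1]
gripper_width: 0.762
```

Call:
step_arm(moves=[[[0,0,0,-3.8,0,-1.8,70],[0,0,0,-7.6,0,-3.6,70],[0,0,0,-11.4,1,-5.3,70],[0,0,0,-15.2,3,-7,70],[0,0,0,-18,6,-8.4,70]]])

```text
time_s: 17.4
tcp_pos: [0.6459, -0.0993, 0.2102]
ee_rot: [[0.002, 0.002, -1.0], [1.0, -0.001, 0.002], [-0.001, -1.0, -0.002]]
wrist_force: [0.5, 0.6, -0.3]
gripper_width: 0.704
```

```bash
python3 - <<'E'
from h import *
go([.6593,-.1256,.12],180)
E
```

```text
row [ 0.002 -0.002 -0.001] [-2.62  9.02 -1.33] yaw 180 t 17.4 tcp [ 0.6459 -0.0993  0.2102] w 0.704 F [ 0.5  0.6 -0.3]
```

Call:
step_arm(moves=[[[0,0,0,-1.5,2,-0.8,70],[0,0,0,-2.4,5,-1.2,70],[0,0,0,-2.4,9,-1.2,70],[0,0,0,-2.4,12,-1.2,70],[0,0,0,-2.4,12,-1.2,70]]])

```text
time_s: 17.82
tcp_pos: [0.65, -0.1206, 0.0803]
ee_rot: [[0.004, -0.02, -1.0], [1.0, 0.002, 0.004], [0.001, -1.0, 0.02]]
wrist_force: [-0.6, -0.3, -2.2]
gripper_width: 0.701
```

Call:
step_arm(moves=[[[0,0,0,0,0,0,70],[0,0,0,0,0,0,70],[0,0,0,0,0,0,70],[0,0,0,0,0,0,70],[0,0,0,0,0,0,70]]])

```text
time_s: 18.23
tcp_pos: [0.6576, -0.1202, 0.0927]
ee_rot: [[0.001, 0.004, -1.0], [1.0, 0.0, 0.001], [0.0, -1.0, -0.004]]
wrist_force: [0.2, 0.5, -0.7]
gripper_width: 0.701
```

```bash
python3 - <<'E'
from h import *
go([.6593,-.1256,.0235],180)
c=optics.capture('wrist'); cv2.imwrite('pics/w13.png',c['image'][:,:,::-1])
E
```

```text
row [ 0.004 -0.001  0.   ] [-0.54  6.92 -0.14] yaw 180 t 18.23 tcp [ 0.6576 -0.1202  0.0927] w 0.701 F [ 0.2  0.5 -0.7]
```

View pics/w13.png

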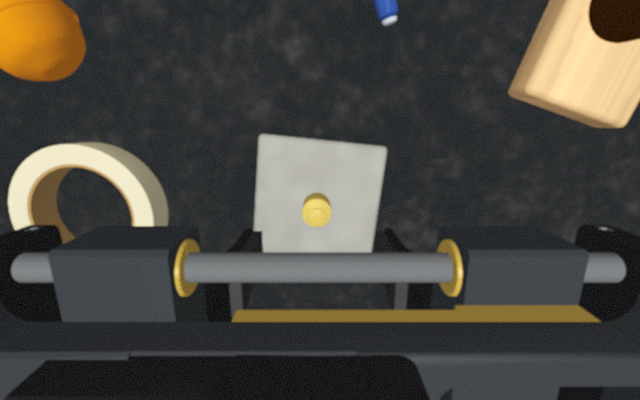

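Call:
step_arm(moves=[[[0,0,0,-0.5,1.5,-0.1,60],[0,0,0,-0.5,3.5,-0.1,55],[0,0,0,-0.5,5.5,-0.1,50],[0,0,0,-0.5,6.8,-0.1,50],[0,0,0,-0.5,6.8,-0.1,50]]])

```text
time_s: 18.7
tcp_pos: [0.6572, -0.1254, 0.021]
ee_rot: [[0.001, -0.002, -1.0], [1.0, -0.0, 0.001], [-0.0, -1.0, 0.002]]
wrist_force: [0.2, 0.3, -0.1]
gripper_width: 0.512
```

Call:
step_arm(moves=[[[0,0,0,0,0,0,45],[0,0,0,0,0,0,40],[0,0,0,0,0,0,35],[0,0,0,0,0,0,20],[0,0,0,0,0,0,10]]])

```text
time_s: 19.12
tcp_pos: [0.6579, -0.1255, 0.0233]
ee_rot: [[0.001, 0.001, -1.0], [1.0, 0.0, 0.001], [0.0, -1.0, -0.001]]
wrist_force: [-0.2, 0.3, -0.2]
gripper_width: 0.278
```

Call:
step_arm(moves=[[[0,0,0,0,0,0,10],[0,0,0,0,0,0,10],[0,0,0,0,0,0,10],[0,0,0,0,0,0,10],[0,0,0,0,0,0,10]]])

```text
time_s: 19.53
tcp_pos: [0.6581, -0.1255, 0.0232]
ee_rot: [[0.001, 0.001, -1.0], [1.0, -0.0, 0.001], [-0.0, -1.0, -0.001]]
wrist_force: [-0.3, 0.3, 3.6]
gripper_width: 0.225
```

Call:
step_arm(moves=[[[0,0,0,0,-1,0,10],[0,0,0,0,-4,0,10],[0,0,0,0,-8,0,10],[0,0,0,0,-11,0,10],[0,0,0,0,-13,0,10]]])

```text
time_s: 19.95
tcp_pos: [0.6587, -0.1257, 0.1567]
ee_rot: [[0.001, 0.005, -1.0], [1.0, -0.001, 0.001], [-0.001, -1.0, -0.005]]
wrist_force: [1.0, -0.4, -0.3]
gripper_width: 0.228
```

Call:
step_arm(moves=[[[0,0,0,1,0,2,10],[0,0,0,2.7,0,5.4,10],[0,0,0,4.5,0,9,10],[0,0,0,6.3,0,12.6,10],[0,0,0,8,0,16,10]]])

```text
time_s: 20.37
tcp_pos: [0.4952, -0.045, 0.1523]
ee_rot: [[0.002, -0.001, -1.0], [1.0, 0.0, 0.002], [0.0, -1.0, 0.001]]
wrist_force: [0.2, 0.4, -0.1]
gripper_width: 0.228
```

Call:
step_arm(moves=[[[0,0,0,1,0,2,10],[0,0,0,2,0,4,10],[0,0,0,2.2,0,4.4,10],[0,0,0,2.2,0,4.4,10],[0,0,0,2.2,0,4.4,10]]])

```text
time_s: 20.78
tcp_pos: [0.4545, -0.0232, 0.1531]
ee_rot: [[0.0, 0.001, -1.0], [1.0, 0.0, 0.0], [0.0, -1.0, -0.001]]
wrist_force: [-0.1, 0.7, -0.5]
gripper_width: 0.227
```

```bash
python3 - <<'E'
from h import *
c=optics.capture('wrist'); cv2.imwrite('pics/w14.png',c['image'][:,:,::-1])
go([.454,-.0232,.0455],180)
E
```

```text
row [ 0.001 -0.001  0.   ] [1.000e-02 1.074e+01 1.000e-01] yaw 180 t 20.83 tcp [ 0.4549 -0.0233  0.1529] w 0.229 F [-0.   0.3  0.5]
```

View pics/w14.png

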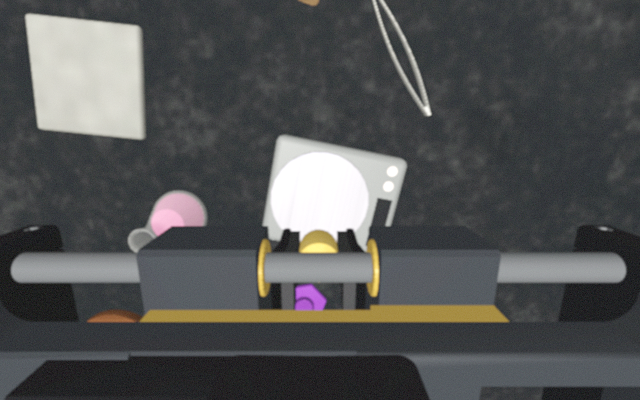

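```bash
python3 - <<'E'
from seg import *
c=optics.capture('wrist'); V=c["image"].max(2).astype(int)
m=cv2.morphologyEx((V>222).astype(np.uint8),cv2.MORPH_OPEN,np.ones((5,5)))
cn=blob(m,(260,140,378,226)); h=cv2.convexHull(cn)[:,0]; h=h[h[:,1]<222]
w=np.array([onz(c,*p,.03)[:2] for p in h]); A=np.c_[2*w,np.ones(len(w))]; s=np.linalg.lstsq(A,(w**2).sum(1),rcond=None)[0]; print("pan",s[:2],np.sqrt(s[2]+s[0]**2+s[1]**2))
go([.454,-.0232,.0455],180)
E
```

```text
pan [ 0.45411918 -0.02153888] 0.04399915879359105
row [ 0.001 -0.002 -0.   ] [ 0.03 10.71  0.1 ] yaw 180 t 20.88 tcp [ 0.4549 -0.0235  0.1526] w 0.227 F [ 0.2  0.7 -0.9]
```

Radius 44.0 mm matches. Lower to the pan.

Call:
step_arm(moves=[[[0,0,0,0.1,3,0.1,10],[0,0,0,0.1,6,0.1,10],[0,0,0,0.1,8.5,0.1,10],[0,0,0,0.1,9.5,0.1,10],[0,0,0,0.1,9.5,0.1,10]]])

```text
time_s: 21.3
tcp_pos: [0.4516, -0.0232, 0.0546]
ee_rot: [[0.003, -0.007, -1.0], [1.0, -0.002, 0.003], [-0.002, -1.0, 0.007]]
wrist_force: [0.5, -0.0, -0.5]
gripper_width: 0.234
```

Call:
step_arm(moves=[[[0,0,0,0,0.3,0,10],[0,0,0,0,0.6,0,10],[0,0,0,0,0.9,0,10],[0,0,0,0,1,0,10],[0,0,0,0,1,0,10]]])

```text
time_s: 21.72
tcp_pos: [0.453, -0.0222, 0.0478]
ee_rot: [[0.001, 0.001, -1.0], [1.0, 0.0, 0.001], [0.0, -1.0, -0.001]]
wrist_force: [0.6, -0.1, -0.9]
gripper_width: 0.227
```

Call:
step_arm(moves=[[[0,0,0,0,0,0,10],[0,0,0,0,0,0,10],[0,0,0,0,0,0,10],[0,0,0,0,0,0,10],[0,0,0,0,0,0,10]]])

```text
time_s: 22.13
tcp_pos: [0.4528, -0.0222, 0.0477]
ee_rot: [[0.001, 0.0, -1.0], [1.0, 0.0, 0.001], [0.0, -1.0, -0.0]]
wrist_force: [-0.2, -0.4, 0.2]
gripper_width: 0.224
```

Call:
step_arm(moves=[[[0,0,0,0,0.1,0,10],[0,0,0,0,0.2,0,10],[0,0,0,0,0.25,0,10],[0,0,0,0,0.25,0,10],[0,0,0,0,0.25,0,10]]])

```text
time_s: 22.55
tcp_pos: [0.4527, -0.0223, 0.0451]
ee_rot: [[0.001, -0.0, -1.0], [1.0, -0.0, 0.001], [-0.0, -1.0, 0.0]]
wrist_force: [-0.3, -0.5, 1.9]
gripper_width: 0.234
```

Slight contact (about 2 N). Release.

Call:
step_arm(moves=[[[0,0,0,0,0,0,20],[0,0,0,0,0,0,30],[0,0,0,0,0,0,40],[0,0,0,0,0,0,50],[0,0,0,0,0,0,60]]])

```text
time_s: 22.97
tcp_pos: [0.4529, -0.0223, 0.045]
ee_rot: [[0.001, 0.0, -1.0], [1.0, 0.0, 0.001], [0.0, -1.0, -0.0]]
wrist_force: [0.3, -0.2, 0.1]
gripper_width: 0.44
```

Call:
step_arm(moves=[[[0,0,0,0,0,0,60],[0,0,0,0,-1,0,60],[0,0,0,0,-3,0,70],[0,0,0,0,-6,0,70],[0,0,0,0,-10,0,70]]])

```text
time_s: 23.38
tcp_pos: [0.4508, -0.0227, 0.1441]
ee_rot: [[0.001, -0.006, -1.0], [1.0, -0.001, 0.002], [-0.001, -1.0, 0.006]]
wrist_force: [1.2, 1.0, -0.2]
gripper_width: 0.681
```

Call:
step_arm(moves=[[[0,0,0,0,-4,0,70],[0,0,0,0,-8,0,70],[0,0,0,0,-12,0,80],[0,0,0,0,-12,0,80],[0,0,0,0,-12,0,80]]])

```text
time_s: 23.8
tcp_pos: [0.4538, -0.0219, 0.2675]
ee_rot: [[0.001, 0.006, -1.0], [1.0, 0.002, 0.001], [0.002, -1.0, -0.006]]
wrist_force: [-0.1, -0.2, -1.2]
gripper_width: 0.783
```

```bash
python3 - <<'E'
from seg import *
c=optics.capture('wrist'); cv2.imwrite('pics/w15.png',c['image'][:,:,::-1])
hsv=cv2.cvtColor(c["image"],cv2.COLOR_RGB2HSV); H,S,V=[hsv[...,i].astype(int) for i in range(3)]
cn=blob((H>15)&(H<38)&(S>80),(280,140,360,225)); print("brass",cent(cn)[:2],onz(c,*cent(cn)[:2],.048))
go([.677,.148,.25],180)
E
```

```text
brass (320.25317460317456, 178.60238095238094) [ 0.45273678 -0.02245301  0.048     ]
row [ 0.001 -0.001  0.001] [ 17.04   1.58 -22.42] yaw 180 t 23.85 tcp [ 0.4525 -0.0221  0.2653] w 0.788 F [ 0.7 -0.2 -0.9]
```

View pics/w15.png

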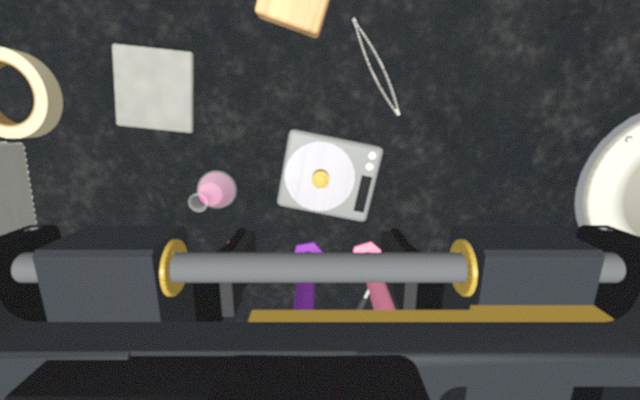

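```bash
python3 - <<'E'
from h import *
print(r.sense()["joints"].round(1))
go([.60,.137,.25],100)
E
```

```text
[ 17.8   3.5 -19.3  -0.  -67.1 -17.9]
row [0.    1.395 0.002] [ 15.93   1.57 -14.72] yaw 100 t 23.85 tcp [ 0.4525 -0.0221  0.2653] w 0.788 F [ 0.7 -0.2 -0.9]
```

Call:
step_arm(moves=[[[0,0.12,0,2,0,-2.6,90],[0,0.24,0,4.2,0,-5.6,100],[0,0.36,0,6.4,0,-8.4,100],[0,0.48,0,8.5,0,-11.2,100],[0,0.6,0,10.5,0,-14,100]]])

```text
time_s: 24.27
tcp_pos: [0.5931, 0.0835, 0.2623]
ee_rot: [[0.57, -0.005, -0.821], [0.821, -0.001, 0.57], [-0.004, -1.0, 0.003]]
wrist_force: [1.1, 0.3, 0.5]
gripper_width: 0.992
```

```bash
python3 -c "
from h import *
go([.678,.1483,.2],100)"
```

```text
row [-0.001  0.789 -0.005] [10.19  6.18 -3.29] yaw 100 t 24.27 tcp [0.5931 0.0835 0.2623] w 0.992 F [1.1 0.3 0.5]
```

Call:
step_arm(moves=[[[0,0.12,0,3,0,-1,100],[0,0.24,0,6,0,-2,100],[0,0.36,0,9,0,-3,100],[0,0.48,0,10.2,1,-3.3,100],[0,0.6,0,10.2,3,-3.3,100]]])

```text
time_s: 24.68
tcp_pos: [0.6801, 0.1502, 0.2326]
ee_rot: [[0.934, 0.0, -0.357], [0.357, -0.0, 0.934], [0.0, -1.0, -0.001]]
wrist_force: [-0.1, 0.4, 0.6]
gripper_width: 1.0
```

```bash
python3 -c "
from h import *
go([.678,.1483,.12],100)"
```

```text
row [0.001 0.191 0.   ] [-0.27 11.26 -0.09] yaw 100 t 24.68 tcp [0.6801 0.1502 0.2326] w 1.0 F [-0.1  0.4  0.6]
```

Call:
step_arm(moves=[[[0,0.1,0,-0.2,3,-0.1,100],[0,0.19,0,-0.2,6,-0.1,90],[0,0.19,0,-0.2,9,-0.1,80],[0,0.19,0,-0.2,11,-0.1,70],[0,0.19,0,-0.2,11,-0.1,70]]])

```text
time_s: 25.1
tcp_pos: [0.6716, 0.1449, 0.1162]
ee_rot: [[0.984, -0.015, -0.178], [0.178, -0.005, 0.984], [-0.016, -1.0, -0.002]]
wrist_force: [-0.9, 0.5, -0.6]
gripper_width: 0.785
```

Call:
step_arm(moves=[[[0,0,0,0,0,0,70],[0,0,0,0,0,0,70],[0,0,0,0,0,0,70],[0,0,0,0,0,0,70],[0,0,0,0,0,0,70]]])

```text
time_s: 25.52
tcp_pos: [0.6769, 0.1466, 0.1266]
ee_rot: [[0.984, 0.002, -0.179], [0.179, 0.001, 0.984], [0.003, -1.0, 0.001]]
wrist_force: [-0.2, 0.2, -0.2]
gripper_width: 0.704
```

```bash
python3 - <<'E'
from seg import *
go([.678,.1483,.0265],100)
c=optics.capture('wrist'); cv2.imwrite('pics/w16.png',c['image'][:,:,::-1])
E
```

```text
row [-0.001  0.005  0.003] [ 0.12 10.01  0.14] yaw 100 t 25.52 tcp [0.6769 0.1466 0.1266] w 0.704 F [-0.2  0.2 -0.2]
```

View pics/w16.png

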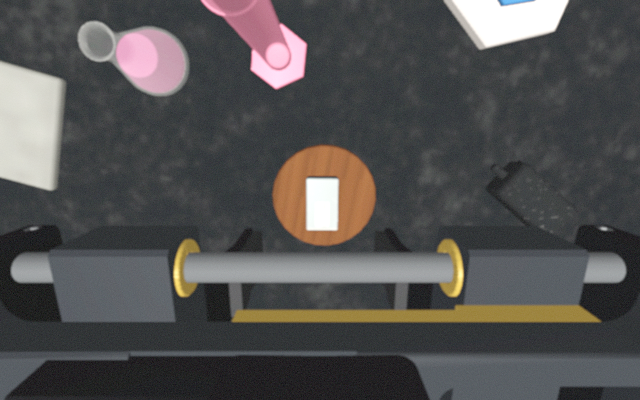

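```bash
python3 - <<'E'
from seg import *
c=optics.capture('wrist'); hsv=cv2.cvtColor(c["image"],cv2.COLOR_RGB2HSV); H,S,V=[hsv[...,i].astype(int) for i in range(3)]
cn=blob((V>150)&(S<70),(290,160,355,240)); rc=cv2.minAreaRect(cn); print("box",rc,onz(c,*rc[0],.026),[onz(c,*p,.026)[:2].round(4) for p in cv2.boxPoints(rc)])
cn=blob((V>60)&(S>90)&(H<20),(260,135,390,229)); h=cv2.convexHull(cn)[:,0]; h=h[(h[:,1]<225)]
w=np.array([onz(c,*p,.012)[:2] for p in h]); A=np.c_[2*w,np.ones(len(w))]; s=np.linalg.lstsq(A,(w**2).sum(1),rcond=None)[0]; print("coaster",s[:2],np.sqrt(s[2]+s[0]**2+s[1]**2))
go([.678,.1483,.0265],100)
E
```

```text
box ((322.0, 204.0), (52.0, 32.0), 90.0) [0.67618658 0.14895364 0.026     ] [array([0.6572, 0.1323]), array([0.6525, 0.1577]), array([0.696 , 0.1663]), array([0.7008, 0.1398])]
coaster [0.6734593  0.15019316] 0.04491426546158718
row [-0.     0.005  0.002] [0.16 9.96 0.14] yaw 100 t 25.62 tcp [0.6766 0.1465 0.1261] w 0.702 F [ 0.1 -0.3 -0.6]
```

Call:
step_arm(moves=[[[0,0,0,0.1,2.5,0.2,70],[0,0,0,0.1,5.5,0.2,65],[0,0,0,0.1,8,0.2,60],[0,0,0,0.1,9,0.2,55],[0,0,0,0.1,9,0.2,50]]])

```text
time_s: 26.03
tcp_pos: [0.6751, 0.1478, 0.0321]
ee_rot: [[0.984, -0.005, -0.178], [0.178, -0.002, 0.984], [-0.006, -1.0, -0.001]]
wrist_force: [-0.1, -0.2, -0.2]
gripper_width: 0.549
```

Call:
step_arm(moves=[[[0,0,0,0,0.3,0,50],[0,0,0,0,0.6,0,50],[0,0,0,0,0.8,0,50],[0,0,0,0,0.8,0,45],[0,0,0,0,0.8,0,45]]])

```text
time_s: 26.45
tcp_pos: [0.6773, 0.1487, 0.028]
ee_rot: [[0.984, 0.001, -0.179], [0.179, 0.001, 0.984], [0.001, -1.0, 0.0]]
wrist_force: [-0.3, -0.5, 0.8]
gripper_width: 0.463
```

```bash
python3 - <<'E'
from seg import *
go([.677,.1487,.026],100)
c=optics.capture('wrist'); cv2.imwrite('pics/w17.png',c['image'][:,:,::-1])
E
```

```text
row [-0.     0.005  0.001] [-0.03  0.2   0.01] yaw 100 t 26.45 tcp [0.6773 0.1487 0.028 ] w 0.463 F [-0.3 -0.5  0.8]
```

View pics/w17.png

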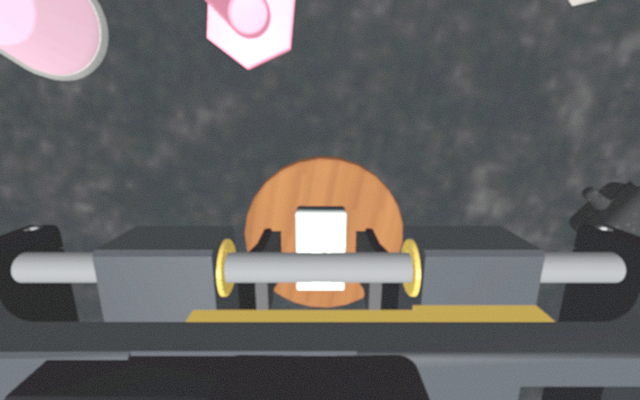

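Box centred between the jaws (321,250). Lower 2 mm, close and lift.

Call:
step_arm(moves=[[[0,0,0,0,0.2,0,40],[0,0,0,0,0.2,0,35],[0,0,0,0,0.2,0,30],[0,0,0,0,0.2,0,20],[0,0,0,0,0.2,0,15]]])

```text
time_s: 26.92
tcp_pos: [0.6769, 0.1486, 0.025]
ee_rot: [[0.984, -0.0, -0.179], [0.179, -0.0, 0.984], [-0.0, -1.0, -0.0]]
wrist_force: [0.6, -0.9, -0.1]
gripper_width: 0.297
```

Call:
step_arm(moves=[[[0,0,0,0,0,0,15],[0,0,0,0,0,0,15],[0,0,0,0,0,0,15],[0,0,0,0,-1,0,15],[0,0,0,0,-2,0,15]]])

```text
time_s: 27.33
tcp_pos: [0.6764, 0.1483, 0.045]
ee_rot: [[0.984, -0.002, -0.179], [0.179, -0.001, 0.984], [-0.002, -1.0, -0.001]]
wrist_force: [-0.5, 0.8, -0.7]
gripper_width: 0.293
```

Call:
step_arm(moves=[[[0,0,0,0,-2,0,15],[0,0,0,0,-5,0,15],[0,0,0,0,-9,0,15],[0,0,0,0,-13,0,15],[0,0,0,0,-15,0,15]]])

```text
time_s: 27.75
tcp_pos: [0.6792, 0.1488, 0.203]
ee_rot: [[0.984, 0.01, -0.18], [0.18, 0.002, 0.984], [0.011, -1.0, 0.0]]
wrist_force: [0.5, 1.1, 1.2]
gripper_width: 0.297
```

```bash
python3 - <<'E'
from seg import *
go([.6593,-.1256,.2],100)
c=optics.capture('wrist'); cv2.imwrite('pics/w18.png',c['image'][:,:,::-1])
E
```

```text
row [-0.001  0.006  0.011] [ -6.89   0.22 -26.64] yaw 100 t 27.75 tcp [0.6792 0.1488 0.203 ] w 0.297 F [0.5 1.1 1.2]
```

View pics/w18.png

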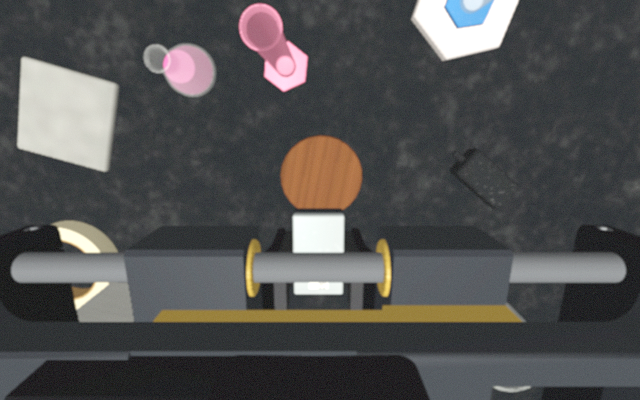

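Call:
step_arm(moves=[[[0,0,0,-0.7,0,-2.5,15],[0,0,0,-1.6,0,-6,15],[0,0,0,-2.6,0,-10,15],[0,0,0,-3.6,0,-14,15],[0,0,0,-4.6,0,-18,15]]])

```text
time_s: 28.22
tcp_pos: [0.6634, -0.0383, 0.1962]
ee_rot: [[0.984, 0.001, -0.18], [0.18, 0.0, 0.984], [0.001, -1.0, -0.0]]
wrist_force: [1.8, -0.3, -1.0]
gripper_width: 0.296
```

Call:
step_arm(moves=[[[0,0,0,-0.9,0,-3.5,15],[0,0,0,-1.8,0,-6.5,15],[0,0,0,-2.2,0,-8.4,15],[0,0,0,-2.2,2,-8.6,15],[0,0,0,-2.2,5,-8.6,15]]])

```text
time_s: 28.63
tcp_pos: [0.6598, -0.1277, 0.1495]
ee_rot: [[0.984, 0.01, -0.177], [0.177, -0.001, 0.984], [0.01, -1.0, -0.003]]
wrist_force: [0.9, 1.0, -0.8]
gripper_width: 0.294
```

```bash
python3 - <<'E'
from seg import *
go([.6593,-.1256,.0215],100); print(r.sense()["joints"].round(0))
E
```

```text
row [0.003 0.003 0.01 ] [-0.14 12.79  0.25] yaw 100 t 28.63 tcp [ 0.6598 -0.1277  0.1495] w 0.294 F [ 0.9  1.  -0.8]
[  3.  30.   1.   0. -60. -83.]
```

Call:
step_arm(moves=[[[0,0,0,0,3,0.1,15],[0,0,0,0,6,0.1,15],[0,0,0,0,9,0.1,15],[0,0,0,0,11,0.1,15],[0,0,0,0,11.3,0.1,15]]])

```text
time_s: 29.05
tcp_pos: [0.6544, -0.1243, 0.028]
ee_rot: [[0.984, -0.008, -0.178], [0.178, 0.001, 0.984], [-0.008, -1.0, 0.002]]
wrist_force: [-1.0, -0.1, 0.0]
gripper_width: 0.293
```

Call:
step_arm(moves=[[[0,0,0,0,0,0,15],[0,0,0,0,0,0,15],[0,0,0,0,0,0,15],[0,0,0,0,0,0,15],[0,0,0,0,0,0,15]]])

```text
time_s: 29.47
tcp_pos: [0.6583, -0.1243, 0.0338]
ee_rot: [[0.984, 0.003, -0.179], [0.179, 0.0, 0.984], [0.003, -1.0, -0.0]]
wrist_force: [0.4, -1.0, -0.1]
gripper_width: 0.294
```

Call:
step_arm(moves=[[[0,0,0,0,0.3,0,15],[0,0,0,0,0.6,0,15],[0,0,0,0,0.9,0,15],[0,0,0,0,1.2,0,15],[0,0,0,0,1.2,0,15]]])

```text
time_s: 29.88
tcp_pos: [0.6573, -0.1244, 0.021]
ee_rot: [[0.984, -0.001, -0.179], [0.179, -0.0, 0.984], [-0.001, -1.0, -0.0]]
wrist_force: [-2.9, 1.1, 5.5]
gripper_width: 0.295
```

Call:
step_arm(moves=[[[0,0,0,0,0,0,15],[0,0,0,0,0,0,15],[0,0,0,0,0,0,15],[0,0,0,0,0,0,15],[0,0,0,0,0,0,15]]])

```text
time_s: 30.3
tcp_pos: [0.6573, -0.1243, 0.021]
ee_rot: [[0.984, -0.0, -0.179], [0.179, -0.0, 0.984], [-0.0, -1.0, -0.0]]
wrist_force: [-3.3, 0.3, 6.3]
gripper_width: 0.297
```

Call:
step_arm(moves=[[[0,0,0,0,-0.1,0,25],[0,0,0,0,-0.1,0,35],[0,0,0,0,-0.1,0,45],[0,0,0,0,-0.1,0,55],[0,0,0,0,-0.1,0,60]]])

```text
time_s: 30.72
tcp_pos: [0.6573, -0.1244, 0.0207]
ee_rot: [[0.984, -0.0, -0.179], [0.179, -0.0, 0.984], [-0.0, -1.0, 0.0]]
wrist_force: [-0.8, -0.5, -0.2]
gripper_width: 0.492
```

Call:
step_arm(moves=[[[0,0,0,0,0,0,60],[0,0,0,0,-2,0,70],[0,0,0,0,-5,0,80],[0,0,0,0,-9,0,90],[0,0,0,0,-13,0,100]]])

```text
time_s: 31.13
tcp_pos: [0.6566, -0.1244, 0.1514]
ee_rot: [[0.984, -0.003, -0.179], [0.179, -0.0, 0.984], [-0.003, -1.0, 0.0]]
wrist_force: [1.4, 0.3, -0.5]
gripper_width: 0.816
```

Call:
step_arm(moves=[[[0,0,0,0,-4,0,100],[0,0,0,0,-8,0,100],[0,0,0,0,-9,0,100],[0,0,0,0,-9,0,100],[0,0,0,0,-9,0,100]]])

```text
time_s: 31.55
tcp_pos: [0.6573, -0.1242, 0.2416]
ee_rot: [[0.984, 0.001, -0.179], [0.179, 0.001, 0.984], [0.002, -1.0, 0.0]]
wrist_force: [0.5, 0.7, -1.2]
gripper_width: 0.999
```

```bash
python3 - <<'E'
from seg import *
c=optics.capture('top'); crop(c,380,185,460,245,9,"t19.png")
c=optics.capture('side'); crop(c,310,130,400,220,6,"s19.png")
c=optics.capture('wrist'); cv2.imwrite('pics/w19.png',c['image'][:,:,::-1])
go([.53,-.24,.24],100)
E
```

```text
row [-0.001  0.005 -0.004] [-14.52  -0.08  -9.13] yaw 100 t 31.7 tcp [ 0.6565 -0.1242  0.2388] w 1.001 F [ 1.  -0.7 -0.8]
```

View pics/t19.png

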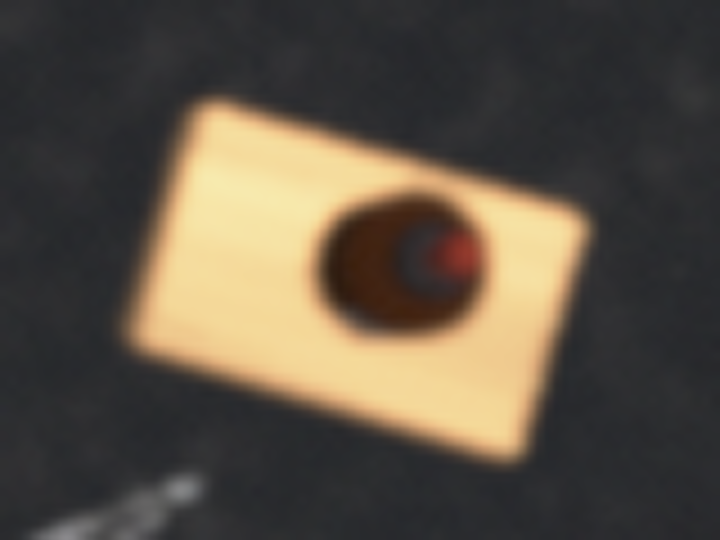

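View pics/s19.png

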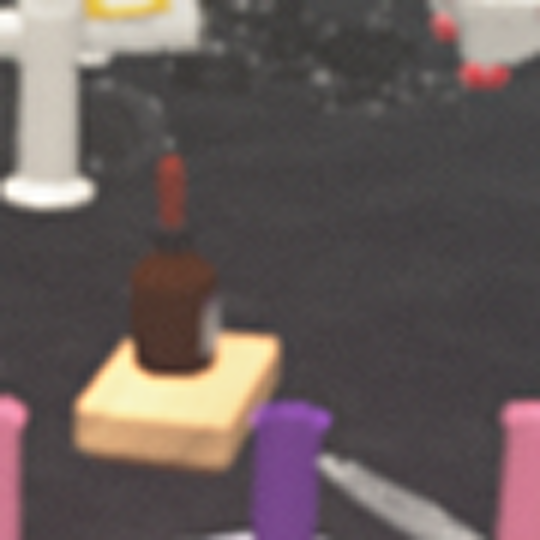

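View pics/w19.png

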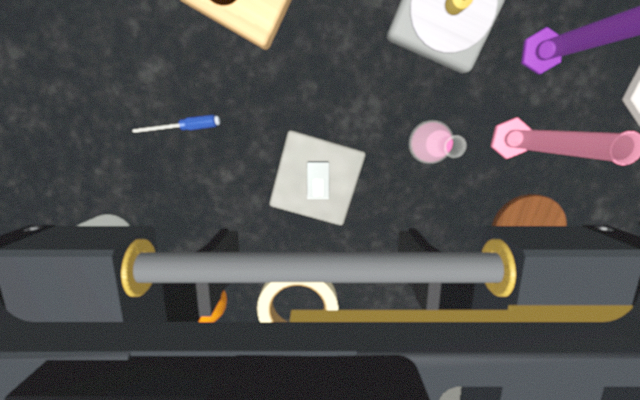

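Call:
step_arm(moves=[[[0,0,0,-3,0,-2.2,100],[0,0,0,-6,0,-4.5,100],[0,0,0,-9,0,-6.7,100],[0,0,0,-11.5,0,-8.5,100],[0,0,0,-12.5,0,-9.2,100]]])

```text
time_s: 32.12
tcp_pos: [0.5475, -0.2393, 0.2396]
ee_rot: [[0.984, -0.004, -0.176], [0.176, 0.001, 0.984], [-0.004, -1.0, 0.001]]
wrist_force: [0.4, -0.1, -0.7]
gripper_width: 0.995
```

Call:
step_arm(moves=[[[0,0,0,0,0,0,100],[0,0,0,0,0,0,100],[0,0,0,0,0,0,100],[0,0,0,0,0,0,100],[0,0,0,0,0,0,100]]])

```text
time_s: 32.53
tcp_pos: [0.5517, -0.2363, 0.2406]
ee_rot: [[0.984, -0.001, -0.18], [0.18, 0.0, 0.984], [-0.0, -1.0, 0.0]]
wrist_force: [-0.1, -0.1, 0.1]
gripper_width: 0.998
```

```bash
python3 - <<'E'
from seg import *
c=optics.capture('wrist'); crop(c,180,0,500,235,2.5,"w20.png")
np.save("pics/w20.npy",c["image"])
go([.53,-.24,.24],100)
E
```

```text
row [-0.     0.007 -0.   ] [-2.19  0.06  0.03] yaw 100 t 32.58 tcp [ 0.5516 -0.2364  0.2406] w 0.997 F [0.9 0.3 0.3]
```

View pics/w20.png

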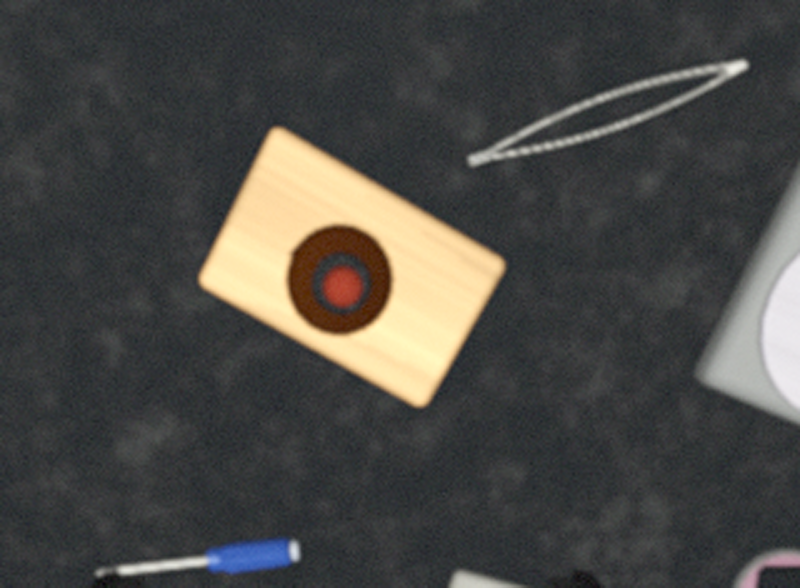

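```bash
python3 - <<'E'
from seg import *
c=optics.capture('wrist'); hsv=cv2.cvtColor(c["image"],cv2.COLOR_RGB2HSV); H,S,V=[hsv[...,i].astype(int) for i in range(3)]
cn=blob(((H<8)|(H>172))&(S>120)&(V>110),(295,95,340,135)); print("teat",cent(cn),onz(c,*cent(cn)[:2],.137))
cn=blob((V<110),(290,85,345,140)); (e,rr)=cv2.minEnclosingCircle(cn); 
for z in (.075,.085): print("body",e,rr,onz(c,*e,z), 2*rr/ (200/np.tan(np.radians(c["fov_y"]/2)))*(c["cam_to_world"][2,3]-z)/.97)
cn=blob((V>130)&(S>60)|(V<110)&(hsv[...,0]<25)&(S>120),(240,40,390,170)); rc=cv2.minAreaRect(cn); print("plinth",rc,onz(c,*rc[0],.03),[onz(c,*p,.03)[:2].round(4) for p in cv2.boxPoints(rc)])
w=np.array([onz(c,*p[0],.03)[:2] for p in cv2.convexHull(cn)],np.float32); print(cv2.minAreaRect(w))
E
```

```text
teat (316.8176470588235, 114.53823529411764, 170.0) [ 0.48158428 -0.25105725  0.137     ]
body (315.5, 111.5) 20.988191604614258 [ 0.4779377  -0.25323514  0.075     ] 0.043378179865876935
body (315.5, 111.5) 20.988191604614258 [ 0.47819422 -0.25311205  0.085     ] 0.04201501267390456
plinth ((319.425048828125, 106.793701171875), (109.00532531738281, 71.77078247070312), 29.116147994995117) [ 0.47111542 -0.2504371   0.03      ] [array([ 0.489, -0.32 ]), array([ 0.4194, -0.2922]), array([ 0.4533, -0.1813]), array([ 0.5275, -0.2049])]
((0.47316113114356995, -0.2490817904472351), (0.11704510450363159, 0.07507060468196869), 71.52708435058594)
```

```bash
python3 - <<'E'
from seg import *
c=optics.capture('side')
for h in (0,38,45,50,55,60,67,70,75,80,85,108): print(h,np.round(proj(c,[.480,-.252,.03+h/1000]),1))
cv2.imwrite("pics/s21.png",cv2.resize(c["image"][150:200,320:360,::-1],None,fx=12,fy=12,interpolation=cv2.INTER_CUBIC))
t=optics.capture('top'); print(onz(t,430.9,213.3,.137))
E
```

```text
0 [337.4 190.7]
38 [337.9 178.4]
45 [338.  176.1]
50 [338.  174.4]
55 [338.1 172.8]
60 [338.2 171.1]
67 [338.2 168.8]
70 [338.3 167.8]
75 [338.3 166.1]
80 [338.4 164.4]
85 [338.5 162.7]
108 [338.8 154.8]
[ 0.48173367 -0.2485601   0.137     ]
```

View pics/s21.png

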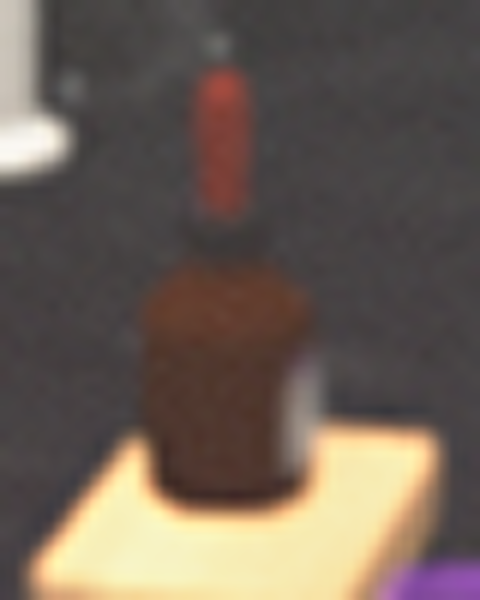

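```bash
python3 - <<'E'
from seg import *
go([.4803,-.2515,.17],100)
E
```

```text
row [-0.     0.006 -0.   ] [-7.24  7.09 -0.18] yaw 100 t 32.73 tcp [ 0.5512 -0.2368  0.2409] w 0.999 F [-0.5  0.5 -0.8]
```

Call:
step_arm(moves=[[[0,0,0,-3,1,-0.1,100],[0,0,0,-6,3,-0.2,100],[0,0,0,-7.2,6,-0.2,100],[0,0,0,-7.2,7,-0.2,100],[0,0,0,-7.2,7,-0.2,100]]])

```text
time_s: 33.15
tcp_pos: [0.4787, -0.2517, 0.1688]
ee_rot: [[0.984, -0.005, -0.178], [0.178, 0.001, 0.984], [-0.005, -1.0, 0.002]]
wrist_force: [0.6, -0.1, -0.3]
gripper_width: 1.001
```

Call:
step_arm(moves=[[[0,0,0,0,0,0,100],[0,0,0,0,0,0,100],[0,0,0,0,0,0,100],[0,0,0,0,0,0,100],[0,0,0,0,0,0,100]]])

```text
time_s: 33.57
tcp_pos: [0.4812, -0.252, 0.1718]
ee_rot: [[0.984, 0.002, -0.179], [0.179, -0.0, 0.984], [0.001, -1.0, -0.001]]
wrist_force: [0.4, -0.1, 0.0]
gripper_width: 0.997
```

```bash
python3 - <<'E'
from seg import *
c=optics.capture('wrist'); cv2.imwrite('pics/w22.png',c['image'][:,:,::-1])
go([.4803,-.2515,.084],100)
E
```

```text
row [0.    0.006 0.001] [-0.07  8.76  0.07] yaw 100 t 33.62 tcp [ 0.481  -0.252   0.1716] w 1.005 F [-0.7 -0.1  0.6]
```

View pics/w22.png

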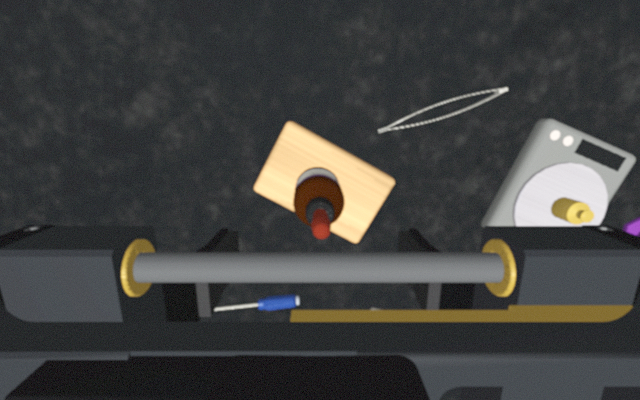

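Call:
step_arm(moves=[[[0,0,0,0,1.5,0,100],[0,0,0,0,3,0,90],[0,0,0,0,4.5,0,85],[0,0,0,0,6,0,80],[0,0,0,0,7,0,75]]])

```text
time_s: 34.03
tcp_pos: [0.48, -0.2519, 0.0999]
ee_rot: [[0.984, -0.001, -0.179], [0.179, 0.0, 0.984], [-0.001, -1.0, 0.001]]
wrist_force: [0.7, 0.2, 0.4]
gripper_width: 0.804
```

Call:
step_arm(moves=[[[0,0,0,0,0.3,0,75],[0,0,0,0,0.6,0,75],[0,0,0,0,0.9,0,70],[0,0,0,0,1.1,0,70],[0,0,0,0,1.2,0,70]]])

```text
time_s: 34.45
tcp_pos: [0.4807, -0.2521, 0.0894]
ee_rot: [[0.984, 0.001, -0.179], [0.179, -0.0, 0.984], [0.001, -1.0, -0.0]]
wrist_force: [-0.1, -0.1, -0.9]
gripper_width: 0.708
```

Call:
step_arm(moves=[[[0,0,0,0,0,0,70],[0,0,0,0,0,0,70],[0,0,0,0,0,0,65],[0,0,0,0,0,0,65],[0,0,0,0,0,0,65]]])

```text
time_s: 34.87
tcp_pos: [0.4805, -0.2521, 0.0892]
ee_rot: [[0.984, 0.0, -0.179], [0.179, -0.0, 0.984], [0.0, -1.0, -0.0]]
wrist_force: [0.1, 0.2, -0.9]
gripper_width: 0.659
```

```bash
python3 - <<'E'
from seg import *
c=optics.capture('wrist'); cv2.imwrite('pics/w23.png',c['image'][:,:,::-1])
go([.4803,-.2515,.0835],100)
E
```

```text
row [0.    0.005 0.   ] [-0.    0.57  0.06] yaw 100 t 34.92 tcp [ 0.4804 -0.2521  0.0892] w 0.653 F [-0.3  0.2  0.1]
```

View pics/w23.png

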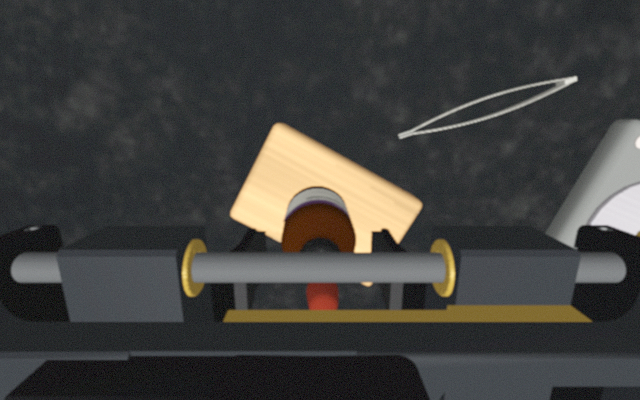

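Centred. Lower another 6 mm gently, then close.

Call:
step_arm(moves=[[[0,0,0,0,0.2,0,65],[0,0,0,0,0.4,0,65],[0,0,0,0,0.5,0,60],[0,0,0,0,0.6,0,60],[0,0,0,0,0.6,0,60]]])

```text
time_s: 35.33
tcp_pos: [0.4802, -0.252, 0.0827]
ee_rot: [[0.984, -0.001, -0.179], [0.179, 0.0, 0.984], [-0.001, -1.0, 0.0]]
wrist_force: [-0.0, -0.7, -0.5]
gripper_width: 0.605
```

Call:
step_arm(moves=[[[0,0,0,0,0,0,55],[0,0,0,0,0,0,50],[0,0,0,0,0,0,40],[0,0,0,0,0,0,30],[0,0,0,0,0,0,30]]])

```text
time_s: 35.75
tcp_pos: [0.4804, -0.252, 0.0831]
ee_rot: [[0.984, 0.0, -0.179], [0.179, 0.0, 0.984], [0.0, -1.0, 0.0]]
wrist_force: [-0.5, 0.6, 0.1]
gripper_width: 0.45
```

Call:
step_arm(moves=[[[0,0,0,0,0,0,30],[0,0,0,0,0,0,30],[0,0,0,0,0,0,30],[0,0,0,0,0,0,30],[0,0,0,0,0,0,30]]])

```text
time_s: 36.17
tcp_pos: [0.4804, -0.252, 0.0831]
ee_rot: [[0.984, 0.0, -0.179], [0.179, 0.0, 0.984], [0.0, -1.0, 0.0]]
wrist_force: [-0.6, 1.0, 0.3]
gripper_width: 0.45
```

```bash
python3 - <<'E'
from seg import *
c=optics.capture('side'); crop(c,290,110,400,220,5,"s24.png")
go([.4803,-.2515,.0835],100)
E
```

```text
row [0.    0.005 0.   ] [-0.   -0.04  0.05] yaw 100 t 36.22 tcp [ 0.4804 -0.252   0.0831] w 0.453 F [-0.3  1.   0.3]
```

View pics/s24.png

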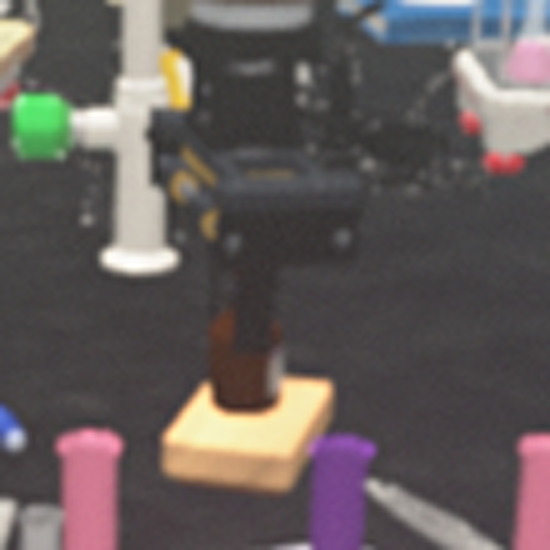

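Call:
step_arm(moves=[[[0,0,0,0,0,0,55],[0,0,0,0,0,0,55],[0,0,0,0,0.1,0,55],[0,0,0,0,0.2,0,55],[0,0,0,0,0.25,0,55]]])

```text
time_s: 36.63
tcp_pos: [0.4802, -0.2521, 0.0803]
ee_rot: [[0.984, -0.0, -0.179], [0.179, 0.0, 0.984], [-0.0, -1.0, 0.0]]
wrist_force: [0.0, 0.4, 0.7]
gripper_width: 0.546
```

Call:
step_arm(moves=[[[0,0,0,0,0,0,45],[0,0,0,0,0,0,40],[0,0,0,0,0,0,30],[0,0,0,0,0,0,30],[0,0,0,0,0,0,30]]])

```text
time_s: 37.05
tcp_pos: [0.4803, -0.252, 0.0804]
ee_rot: [[0.984, -0.0, -0.179], [0.179, 0.0, 0.984], [-0.0, -1.0, 0.0]]
wrist_force: [0.2, 0.6, -1.5]
gripper_width: 0.457
```

Call:
step_arm(moves=[[[0,0,0,0,0,0,30],[0,0,0,0,0,0,30],[0,0,0,0,-0.2,0,30],[0,0,0,0,-0.5,0,30],[0,0,0,0,-0.5,0,30]]])

```text
time_s: 37.47
tcp_pos: [0.4809, -0.2522, 0.0863]
ee_rot: [[0.984, 0.001, -0.179], [0.179, -0.0, 0.984], [0.001, -1.0, -0.001]]
wrist_force: [-0.5, 0.3, -1.0]
gripper_width: 0.454
```

```bash
python3 - <<'E'
from seg import *
c=optics.capture('side'); crop(c,290,110,400,220,5,"s25.png")
go([.4803,-.2515,.0835],100)
E
```

```text
row [0.    0.005 0.001] [-0.03  0.26  0.07] yaw 100 t 37.52 tcp [ 0.4808 -0.2521  0.0861] w 0.456 F [-0.5  1.  -1.6]
```

View pics/s25.png

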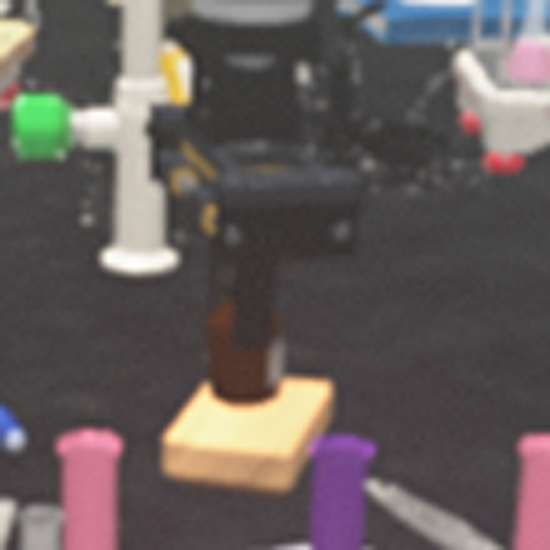

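Call:
step_arm(moves=[[[0,0,0,0,-1,0,30],[0,0,0,0,-3,0,30],[0,0,0,0,-5.5,0,30],[0,0,0,0,-8,0,30],[0,0,0,0,-10,0,30]]])

```text
time_s: 37.93
tcp_pos: [0.4808, -0.2523, 0.1883]
ee_rot: [[0.984, 0.002, -0.179], [0.179, -0.001, 0.984], [0.002, -1.0, -0.001]]
wrist_force: [1.1, 0.0, -1.2]
gripper_width: 0.458
```

```bash
python3 - <<'E'
from seg import *
c=optics.capture('side'); crop(c,290,80,400,200,5,"s26.png")
go([.6735,.1500,.19],100)
E
```

```text
row [0.006 0.007 0.009] [26.    0.26 36.24] yaw 100 t 37.98 tcp [ 0.483  -0.2533  0.1925] w 0.457 F [ 1.6 -0.3  1.7]
```

View pics/s26.png

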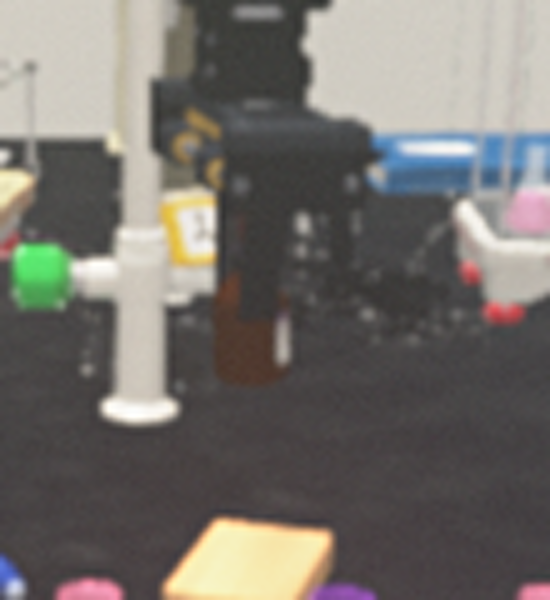

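Call:
step_arm(moves=[[[0,0,0,1,0,1.4,30],[0,0,0,2.7,0,3.7,30],[0,0,0,4.7,0,6.5,30],[0,0,0,6.8,0,9.4,30],[0,0,0,8.8,0,12.2,30]]])

```text
time_s: 38.4
tcp_pos: [0.5455, -0.115, 0.1861]
ee_rot: [[0.984, 0.001, -0.178], [0.178, 0.0, 0.984], [0.001, -1.0, -0.0]]
wrist_force: [-0.2, -0.6, -1.3]
gripper_width: 0.456
```

Call:
step_arm(moves=[[[0,0,0,2,0,2.8,30],[0,0,0,4,0,5.6,30],[0,0,0,6,0,8.4,30],[0,0,0,8,0,11.2,30],[0,0,0,10,0,14,30]]])

```text
time_s: 38.82
tcp_pos: [0.6188, 0.041, 0.186]
ee_rot: [[0.984, 0.0, -0.179], [0.179, 0.0, 0.984], [0.0, -1.0, 0.0]]
wrist_force: [0.5, -0.8, -1.6]
gripper_width: 0.453
```

```bash
python3 - <<'E'
from seg import *
go([.6735,.1500,.19],100)
E
```

```text
row [-0.     0.005  0.   ] [ 7.33 -0.4   9.75] yaw 100 t 38.82 tcp [0.6188 0.041  0.186 ] w 0.453 F [ 0.5 -0.8 -1.6]
```

Call:
step_arm(moves=[[[0,0,0,2,0,2.7,30],[0,0,0,4,0,5.4,30],[0,0,0,6,0,8,30],[0,0,0,7,0,9.4,30],[0,0,0,7.1,0,9.5,30]]])

```text
time_s: 39.23
tcp_pos: [0.6724, 0.149, 0.1848]
ee_rot: [[0.983, 0.0, -0.182], [0.182, 0.0, 0.983], [0.0, -1.0, 0.0]]
wrist_force: [-0.2, 0.0, -0.3]
gripper_width: 0.456
```

Call:
step_arm(moves=[[[0,0,0,0,0.5,0,30],[0,0,0,0,1,0,30],[0,0,0,0,1.5,0,30],[0,0,0,0,2,0,30],[0,0,0,0,2,0,30]]])

```text
time_s: 39.65
tcp_pos: [0.6703, 0.1443, 0.164]
ee_rot: [[0.984, -0.003, -0.177], [0.177, -0.001, 0.984], [-0.003, -1.0, -0.0]]
wrist_force: [-0.4, -0.6, -1.9]
gripper_width: 0.457
```

```bash
python3 - <<'E'
from seg import *
c=optics.capture('wrist'); cv2.imwrite('pics/w27.png',c['image'][:,:,::-1])
go([.6735,.1500,.0625],100)
E
```

```text
row [ 0.     0.004 -0.002] [ 0.39 10.22  0.5 ] yaw 100 t 39.7 tcp [0.6707 0.1444 0.1647] w 0.453 F [0.4 0.1 0.1]
```

View pics/w27.png

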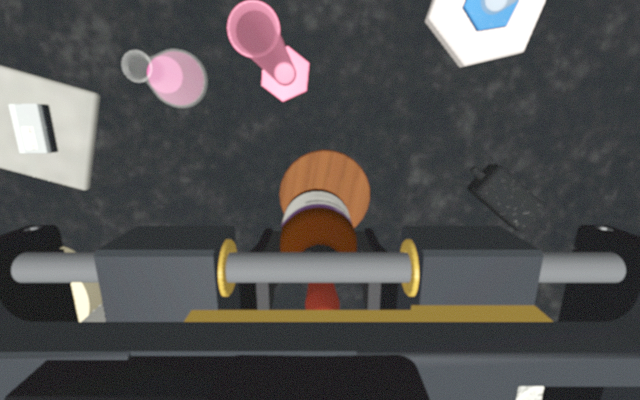

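Call:
step_arm(moves=[[[0,0,0,0.2,2,0.2,30],[0,0,0,0.4,4.5,0.4,30],[0,0,0,0.4,6.5,0.5,30],[0,0,0,0.4,8,0.5,30],[0,0,0,0.4,8.5,0.5,30]]])

```text
time_s: 40.12
tcp_pos: [0.6728, 0.1503, 0.0777]
ee_rot: [[0.984, -0.005, -0.178], [0.178, -0.002, 0.984], [-0.005, -1.0, -0.001]]
wrist_force: [-0.6, 0.3, -0.7]
gripper_width: 0.453
```

Call:
step_arm(moves=[[[0,0,0,0,0.2,0,30],[0,0,0,0,0.4,0,30],[0,0,0,0,0.6,0,30],[0,0,0,0,0.6,0,30],[0,0,0,0,0.6,0,30]]])

```text
time_s: 40.53
tcp_pos: [0.6749, 0.1512, 0.0756]
ee_rot: [[0.984, 0.002, -0.179], [0.179, 0.001, 0.984], [0.002, -1.0, 0.0]]
wrist_force: [-0.1, 0.2, -0.2]
gripper_width: 0.451
```

```bash
python3 - <<'E'
from seg import *
c=optics.capture('wrist'); cv2.imwrite('pics/w28.png',c['image'][:,:,::-1])
c=optics.capture('side'); crop(c,200,180,310,310,5,"s28.png")
go([.6735,.1500,.0625],100)
E
```

```text
row [-0.     0.005  0.001] [-0.15  1.29 -0.1 ] yaw 100 t 40.63 tcp [0.6748 0.1512 0.0754] w 0.457 F [-0.6 -0.5 -0.4]
```

View pics/w28.png

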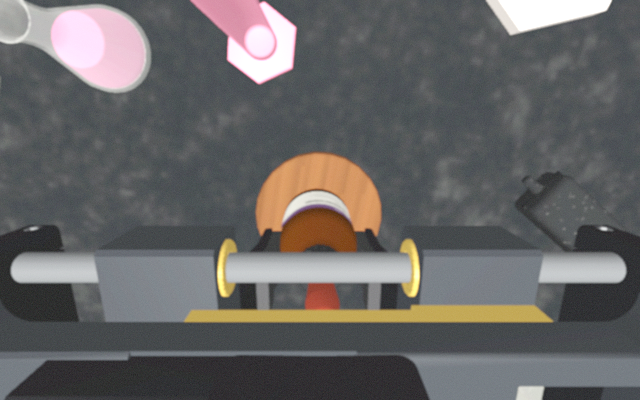

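View pics/s28.png

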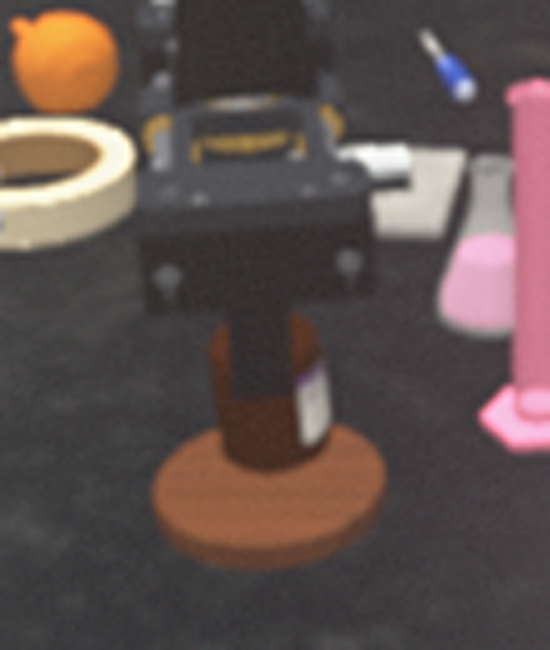

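Call:
step_arm(moves=[[[0,0,0,-0.1,0.3,-0.1,30],[0,0,0,-0.1,0.6,-0.1,30],[0,0,0,-0.1,0.9,-0.1,30],[0,0,0,-0.1,1.1,-0.1,30],[0,0,0,-0.1,1.1,-0.1,30]]])

```text
time_s: 41.05
tcp_pos: [0.6732, 0.1498, 0.0627]
ee_rot: [[0.984, -0.001, -0.179], [0.179, -0.001, 0.984], [-0.001, -1.0, -0.0]]
wrist_force: [-0.3, 0.5, -1.3]
gripper_width: 0.456
```

Call:
step_arm(moves=[[[0,0,0,0,0.1,0,30],[0,0,0,0,0.1,0,30],[0,0,0,0,0.1,0,30],[0,0,0,0,0.1,0,30],[0,0,0,0,0.1,0,30]]])

```text
time_s: 41.47
tcp_pos: [0.6736, 0.15, 0.0625]
ee_rot: [[0.984, -0.0, -0.179], [0.179, 0.0, 0.984], [0.0, -1.0, 0.0]]
wrist_force: [-0.3, -0.1, -1.5]
gripper_width: 0.456
```

Not yet in contact; 1 mm more.

Call:
step_arm(moves=[[[0,0,0,0,0.05,0,30],[0,0,0,0,0.1,0,30],[0,0,0,0,0.1,0,30],[0,0,0,0,0.1,0,30],[0,0,0,0,0.1,0,30]]])

```text
time_s: 41.88
tcp_pos: [0.6739, 0.15, 0.0625]
ee_rot: [[0.984, 0.001, -0.179], [0.179, 0.0, 0.984], [0.001, -1.0, -0.0]]
wrist_force: [-1.1, 0.0, 6.2]
gripper_width: 0.456
```

Contact (6 N, TCP stays at 62.5 mm as predicted). Release and lift straight up.

Call:
step_arm(moves=[[[0,0,0,0,-0.1,0,30],[0,0,0,0,-0.1,0,50],[0,0,0,0,-0.1,0,60],[0,0,0,0,-0.1,0,70],[0,0,0,0,-0.1,0,80]]])

```text
time_s: 42.3
tcp_pos: [0.6734, 0.1499, 0.062]
ee_rot: [[0.984, -0.001, -0.179], [0.179, -0.0, 0.984], [-0.001, -1.0, -0.0]]
wrist_force: [0.5, -0.7, -0.5]
gripper_width: 0.644
```

Call:
step_arm(moves=[[[0,0,0,0,0,0,85],[0,0,0,0,-1,0,90],[0,0,0,0,-3,0,90],[0,0,0,0,-6,0,90],[0,0,0,0,-10,0,90]]])

```text
time_s: 42.72
tcp_pos: [0.6719, 0.1494, 0.1611]
ee_rot: [[0.984, -0.006, -0.179], [0.179, -0.002, 0.984], [-0.006, -1.0, -0.001]]
wrist_force: [-0.2, -0.3, -0.0]
gripper_width: 0.892
```

Call:
step_arm(moves=[[[0,0,0,0,-4,0,90],[0,0,0,0,-7,0,90],[0,0,0,0,-8,0,90],[0,0,0,0,-8,0,90],[0,0,0,0,-8,0,90]]])

```text
time_s: 43.13
tcp_pos: [0.6732, 0.1501, 0.2426]
ee_rot: [[0.984, -0.0, -0.179], [0.179, 0.001, 0.984], [0.0, -1.0, 0.001]]
wrist_force: [0.4, -0.1, -0.8]
gripper_width: 0.901
```

```bash
python3 - <<'E'
from seg import *
c=optics.capture('wrist'); cv2.imwrite('pics/w29.png',c['image'][:,:,::-1])
c=optics.capture('side'); crop(c,200,150,310,310,4,"s29.png")
go([.6573,-.1243,.2],100)
E
```

```text
row [ 0.     0.005 -0.004] [ -6.37   4.04 -26.69] yaw 100 t 43.23 tcp [0.6725 0.1497 0.2401] w 0.901 F [-0.4  0.1 -0.5]
```

View pics/w29.png

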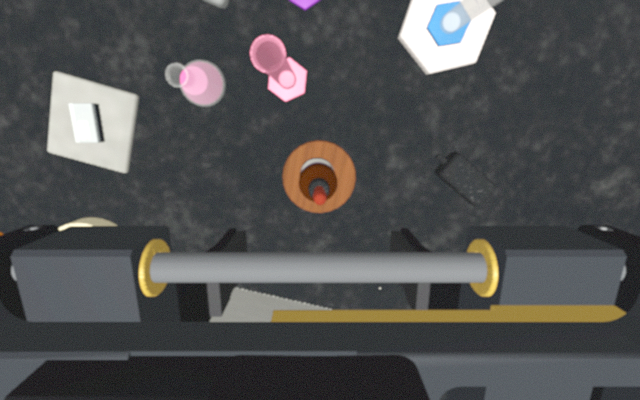

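View pics/s29.png

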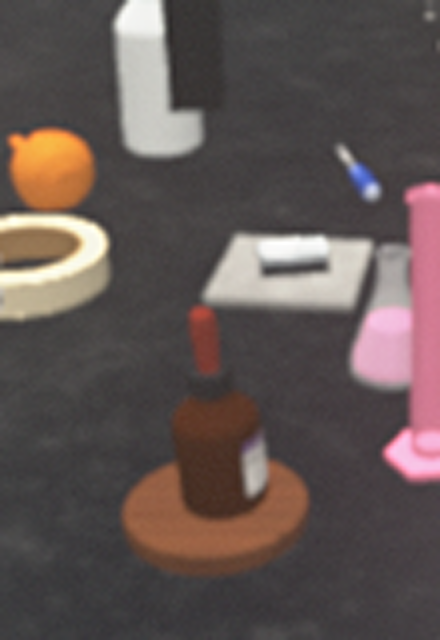

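Call:
step_arm(moves=[[[0,0,0,-0.9,0,-3.5,80],[0,0,0,-1.9,0,-7.5,70],[0,0,0,-2.8,0,-11.5,70],[0,0,0,-3.7,1,-15.5,60],[0,0,0,-4.7,2,-19.5,60]]])

```text
time_s: 43.65
tcp_pos: [0.6615, -0.0506, 0.2208]
ee_rot: [[0.984, -0.003, -0.179], [0.179, -0.0, 0.984], [-0.003, -1.0, 0.0]]
wrist_force: [1.3, 0.2, 0.1]
gripper_width: 0.649
```

Call:
step_arm(moves=[[[0,0,0,-0.9,1,-3.6,60],[0,0,0,-1.6,3,-6.5,60],[0,0,0,-1.7,6,-7.2,60],[0,0,0,-1.7,9,-7.2,60],[0,0,0,-1.7,11,-7.2,60]]])

```text
time_s: 44.07
tcp_pos: [0.6553, -0.1242, 0.1072]
ee_rot: [[0.984, -0.008, -0.176], [0.176, 0.001, 0.984], [-0.008, -1.0, 0.002]]
wrist_force: [0.6, -0.2, -0.7]
gripper_width: 0.599
```

Call:
step_arm(moves=[[[0,0,0,0,0,0,60],[0,0,0,0,0,0,60],[0,0,0,0,0,0,60],[0,0,0,0,0,0,60],[0,0,0,0,0,0,60]]])

```text
time_s: 44.48
tcp_pos: [0.6595, -0.1226, 0.1147]
ee_rot: [[0.984, 0.003, -0.179], [0.179, -0.0, 0.984], [0.003, -1.0, -0.001]]
wrist_force: [-0.3, 0.1, 0.1]
gripper_width: 0.6
```

```bash
python3 - <<'E'
from seg import *
c=optics.capture('wrist'); cv2.imwrite('pics/w30.png',c['image'][:,:,::-1])
go([.6573,-.1243,.022],100)
E
```

```text
row [0.    0.006 0.003] [-0.25  9.25 -0.12] yaw 100 t 44.53 tcp [ 0.6593 -0.1226  0.1145] w 0.601 F [0.2 0.4 0.3]
```

View pics/w30.png

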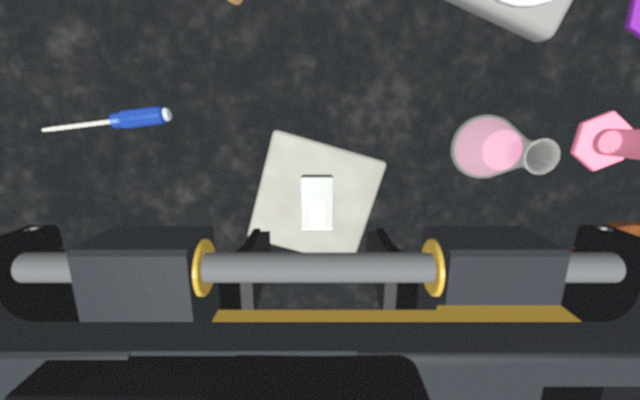

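Call:
step_arm(moves=[[[0,0,0,-0.2,2,-0.1,60],[0,0,0,-0.2,4,-0.1,60],[0,0,0,-0.2,6,-0.1,55],[0,0,0,-0.2,7.5,-0.1,50],[0,0,0,-0.2,8.2,-0.1,50]]])

```text
time_s: 44.95
tcp_pos: [0.6557, -0.124, 0.0293]
ee_rot: [[0.984, -0.002, -0.179], [0.179, 0.0, 0.984], [-0.002, -1.0, 0.001]]
wrist_force: [0.2, 0.2, 0.5]
gripper_width: 0.519
```

Call:
step_arm(moves=[[[0,0,0,0,0.3,0,45],[0,0,0,0,0.6,0,40],[0,0,0,0,0.9,0,40],[0,0,0,0,0.9,0,38],[0,0,0,0,0.9,0,36]]])

```text
time_s: 45.37
tcp_pos: [0.6571, -0.1242, 0.0226]
ee_rot: [[0.984, 0.001, -0.179], [0.179, -0.0, 0.984], [0.001, -1.0, -0.0]]
wrist_force: [-1.4, -0.1, -0.7]
gripper_width: 0.377
```

Call:
step_arm(moves=[[[0,0,0,0,0,0,30],[0,0,0,0,0,0,15],[0,0,0,0,0,0,15],[0,0,0,0,0,0,15],[0,0,0,0,0,0,15]]])

```text
time_s: 45.78
tcp_pos: [0.657, -0.1242, 0.0225]
ee_rot: [[0.984, 0.001, -0.179], [0.179, -0.0, 0.984], [0.001, -1.0, -0.0]]
wrist_force: [0.0, 0.6, 2.8]
gripper_width: 0.292
```

Call:
step_arm(moves=[[[0,0,0,0,-1,0,15],[0,0,0,0,-4,0,15],[0,0,0,0,-8,0,15],[0,0,0,0,-11,0,15],[0,0,0,0,-12,0,15]]])

```text
time_s: 46.2
tcp_pos: [0.6595, -0.1247, 0.1486]
ee_rot: [[0.984, 0.01, -0.18], [0.18, -0.001, 0.984], [0.01, -1.0, -0.003]]
wrist_force: [0.8, -0.1, -0.1]
gripper_width: 0.298
```

```bash
python3 - <<'E'
from seg import *
go([.4735,-.2488,.14],100)
E
```

```text
row [0.003 0.006 0.01 ] [-20.53   0.69  -8.86] yaw 100 t 46.2 tcp [ 0.6595 -0.1247  0.1486] w 0.298 F [ 0.8 -0.1 -0.1]
```

Call:
step_arm(moves=[[[0,0,0,-2,0,-0.9,15],[0,0,0,-5.5,0,-2.4,15],[0,0,0,-9.2,0,-4,15],[0,0,0,-13,0,-5.7,15],[0,0,0,-16.5,0,-7.2,15]]])

```text
time_s: 46.62
tcp_pos: [0.5048, -0.2252, 0.1417]
ee_rot: [[0.984, -0.001, -0.179], [0.179, 0.0, 0.984], [-0.001, -1.0, 0.001]]
wrist_force: [0.2, -0.5, -0.1]
gripper_width: 0.292
```

Call:
step_arm(moves=[[[0,0,0,-2.5,0,-1.1,15],[0,0,0,-3.8,0,-1.7,15],[0,0,0,-3.8,0,-1.7,15],[0,0,0,-3.8,0,-1.7,15],[0,0,0,-3.8,0,-1.7,15]]])

```text
time_s: 47.03
tcp_pos: [0.474, -0.2479, 0.142]
ee_rot: [[0.984, 0.001, -0.179], [0.179, -0.0, 0.984], [0.001, -1.0, -0.0]]
wrist_force: [-0.3, -0.1, -0.2]
gripper_width: 0.29
```

```bash
python3 - <<'E'
from seg import *
c=optics.capture('wrist'); cv2.imwrite('pics/w31.png',c['image'][:,:,::-1])
c=optics.capture('top'); hsv=cv2.cvtColor(c["image"],cv2.COLOR_RGB2HSV)
go([.4735,-.2488,.0445],100)
E
```

```text
row [0.    0.007 0.   ] [-0.08  9.72 -0.11] yaw 100 t 47.13 tcp [ 0.4741 -0.2476  0.1417] w 0.291 F [ 0.4 -0.3 -1.3]
```

View pics/w31.png

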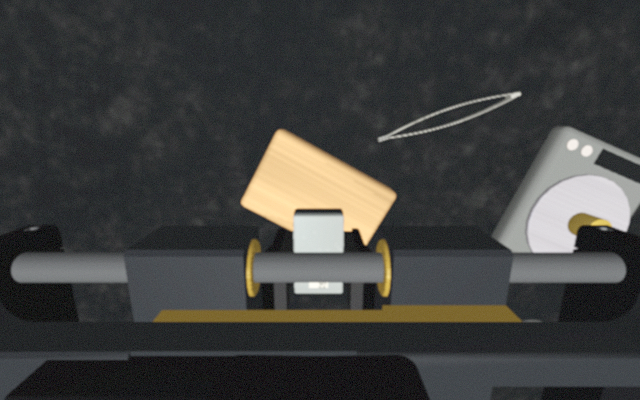

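```bash
python3 - <<'E'
from seg import *
c=optics.capture('wrist')
a=onz(c,397,195,.03);b=onz(c,241,203,.03);t=onz(c,280,128,.03); print((a+b)/2,np.linalg.norm(a-t),np.linalg.norm(b-t))
go([.4735,-.2488,.0445],100)
E
```

```text
[ 0.47247812 -0.24816878  0.03      ] 0.11307444900268554 0.07215530863407874
row [0.    0.007 0.   ] [-0.07  9.71 -0.12] yaw 100 t 47.18 tcp [ 0.4739 -0.2475  0.1416] w 0.293 F [ 0.3 -1.3 -0.1]
```

Call:
step_arm(moves=[[[0,0,0,-0.1,2,-0.1,15],[0,0,0,-0.1,4.5,-0.1,15],[0,0,0,-0.1,6.5,-0.1,15],[0,0,0,-0.1,8,-0.1,15],[0,0,0,-0.1,8.5,-0.1,15]]])

```text
time_s: 47.6
tcp_pos: [0.4711, -0.2483, 0.0542]
ee_rot: [[0.984, -0.005, -0.179], [0.179, 0.001, 0.984], [-0.004, -1.0, 0.002]]
wrist_force: [-0.1, -0.1, 0.1]
gripper_width: 0.295
```

Call:
step_arm(moves=[[[0,0,0,0,0.3,0,15],[0,0,0,0,0.6,0,15],[0,0,0,0,0.8,0,15],[0,0,0,0,0.8,0,15],[0,0,0,0,0.8,0,15]]])

```text
time_s: 48.02
tcp_pos: [0.4725, -0.2494, 0.0495]
ee_rot: [[0.984, 0.001, -0.179], [0.179, -0.0, 0.984], [0.001, -1.0, -0.001]]
wrist_force: [1.0, -0.1, -0.5]
gripper_width: 0.295
```

Call:
step_arm(moves=[[[0,0,0,0,0.1,0,15],[0,0,0,0,0.2,0,15],[0,0,0,0,0.3,0,15],[0,0,0,0,0.3,0,15],[0,0,0,0,0.3,0,15]]])

```text
time_s: 48.43
tcp_pos: [0.472, -0.2493, 0.0459]
ee_rot: [[0.984, -0.0, -0.179], [0.179, -0.0, 0.984], [-0.0, -1.0, -0.0]]
wrist_force: [-0.7, -0.3, -0.5]
gripper_width: 0.301
```

Call:
step_arm(moves=[[[0,0,0,0.1,0.1,0,15],[0,0,0,0.1,0.15,0,15],[0,0,0,0.1,0.15,0,15],[0,0,0,0.1,0.15,0,15],[0,0,0,0.1,0.15,0,15]]])

```text
time_s: 48.85
tcp_pos: [0.4733, -0.2491, 0.0444]
ee_rot: [[0.984, 0.001, -0.179], [0.179, -0.0, 0.984], [0.0, -1.0, -0.0]]
wrist_force: [1.7, -0.2, 0.7]
gripper_width: 0.291
```

At the predicted contact height; release and lift.

Call:
step_arm(moves=[[[0,0,0,0,0,0,30],[0,0,0,0,0,0,40],[0,0,0,0,0,0,50],[0,0,0,0,0,0,60],[0,0,0,0,0,0,60]]])

```text
time_s: 49.27
tcp_pos: [0.4729, -0.2491, 0.0443]
ee_rot: [[0.984, -0.0, -0.179], [0.179, 0.0, 0.984], [-0.0, -1.0, 0.0]]
wrist_force: [0.2, 0.9, -0.1]
gripper_width: 0.513
```

Call:
step_arm(moves=[[[0,0,0,0,0,0,65],[0,0,0,0,-1,0,70],[0,0,0,0,-3,0,80],[0,0,0,0,-6,0,80],[0,0,0,0,-10,0,80]]])

```text
time_s: 49.68
tcp_pos: [0.4712, -0.2486, 0.1438]
ee_rot: [[0.984, -0.006, -0.178], [0.178, 0.002, 0.984], [-0.005, -1.0, 0.003]]
wrist_force: [0.6, -0.5, -1.0]
gripper_width: 0.784
```

Call:
step_arm(moves=[[[0,0,0,0,-4,0,80],[0,0,0,0,-8,0,80],[0,0,0,0,-11,0,80],[0,0,0,0,-11,0,80],[0,0,0,0,-11,0,80]]])

```text
time_s: 50.1
tcp_pos: [0.4737, -0.2492, 0.2573]
ee_rot: [[0.984, 0.006, -0.179], [0.179, -0.001, 0.984], [0.006, -1.0, -0.002]]
wrist_force: [-0.6, -0.7, -1.1]
gripper_width: 0.795
```

```bash
python3 - <<'E'
from seg import *
c=optics.capture('wrist'); cv2.imwrite('pics/w32.png',c['image'][:,:,::-1])
c=optics.capture('top'); crop(c,200,115,460,275,3,"t32.png"); cv2.imwrite('pics/t32f.png',c['image'][:,:,::-1])
c=optics.capture('side'); cv2.imwrite('pics/s32.png',c['image'][:,:,::-1])
E
```

```text
(no output)
```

View pics/w32.png

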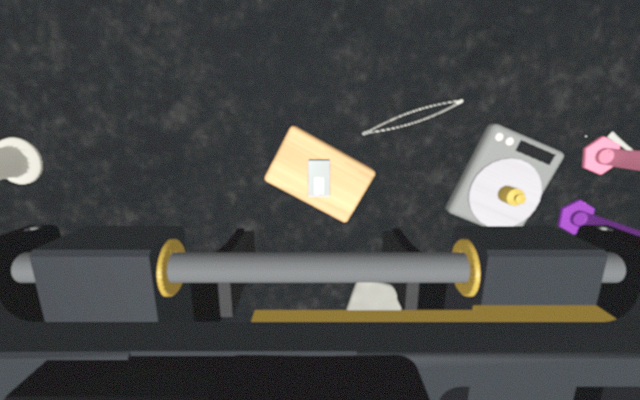

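View pics/t32.png

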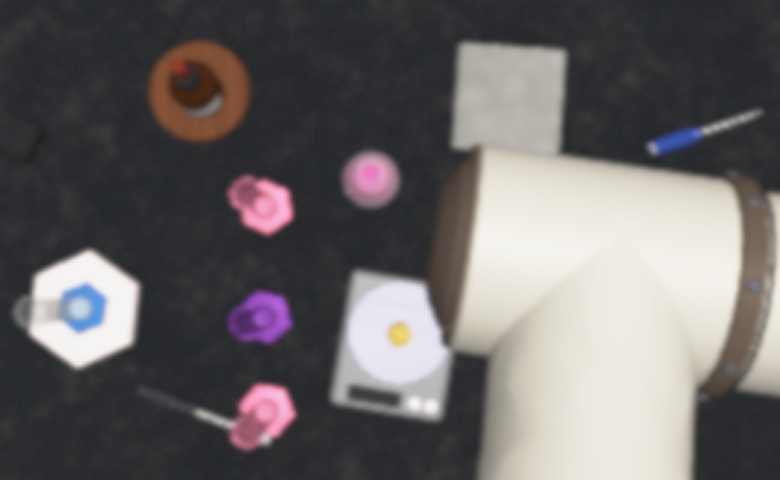

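View pics/s32.png

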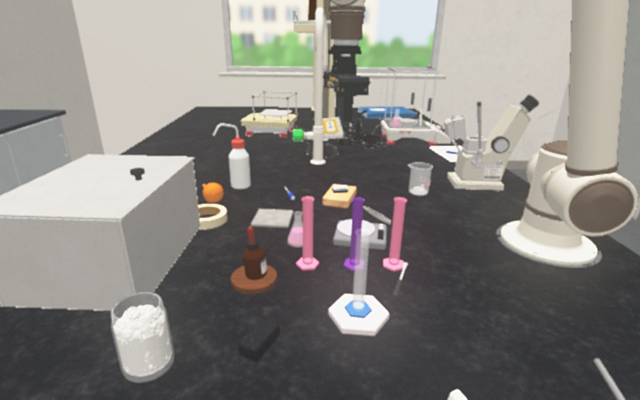

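```bash
python3 - <<'E'
from seg import *
c=optics.capture('wrist'); hsv=cv2.cvtColor(c["image"],cv2.COLOR_RGB2HSV); H,S,V=[hsv[...,i].astype(int) for i in range(3)]
cn=blob((V>100),(255,115,385,225)); w=np.array([onz(c,*p[0],.03)[:2] for p in cv2.convexHull(cn)],np.float32); print("plinth",cv2.minAreaRect(w))
cn=blob((V>100)&(S<60),(300,150,340,205)); w=np.array([onz(c,*p[0],.044)[:2] for p in cv2.convexHull(cn)],np.float32); print("box",cv2.minAreaRect(w))
c=optics.capture('top'); hsv=cv2.cvtColor(c["image"],cv2.COLOR_RGB2HSV); H,S,V=[hsv[...,i].astype(int) for i in range(3)]
cn=blob((H>95)&(H<125)&(S>80)&(V>100),(215,205,245,235)); print("foot",onz(c,*cent(cn)[:2],.018),cv2.boundingRect(cn))
cn=blob(V>110,(208,195,250,240)); print("hex",onz(c,*cent(cn)[:2],.0115))
cn=blob((V>75),(245,124,288,165)); print("coaster",onz(c,*cent(cn)[:2],.0115))
cn=blob(((H<8)|(H>172))&(S>120)&(V>80),(254,132,264,142)); print("teat",cent(cn),onz(c,*cent(cn)[:2],.117))
crop(c,240,120,300,170,10,"t33.png")
s=optics.capture('side'); f=200/np.tan(np.radians(s["fov_y"]/2))
for h in (.012,.12): print(proj(s,[.6735,.15,h]), proj(s,[.4825,.2570,.018 if h<.1 else .163]))
crop(s,220,210,410,350,4,"s33.png"); print(r.sense()["tcp_pos"],r.sense()["wrist_force"])
E
```

```text
plinth ((0.47238215804100037, -0.2490677535533905), (0.11842881143093109, 0.07709044218063354), 71.57035064697266)
box ((0.47786933183670044, -0.24908196926116943), (0.05680777132511139, 0.03778171166777611), 26.422889709472656)
foot [0.48416203 0.25502114 0.018     ] (221, 210, 14, 16)
hex [0.48282665 0.25740826 0.0115    ]
coaster [0.67484099 0.15071314 0.0115    ]
teat (259.3412698412698, 137.42857142857142, 21.0) [0.67424383 0.14924398 0.117     ]
(np.float64(253.7713994087788), np.float64(274.2984133691552)) (np.float64(358.1159438339643), np.float64(306.29716231638554))
(np.float64(250.80495571672117), np.float64(224.75513829768738)) (np.float64(363.2264933339156), np.float64(230.73796841336213))
[ 0.47243617 -0.24898053  0.25298185] [ 0.08456482 -0.52803326  0.55218123]
```

View pics/t33.png

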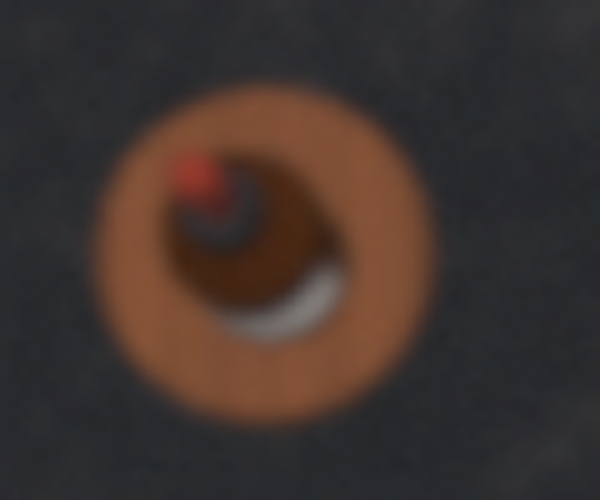

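View pics/s33.png

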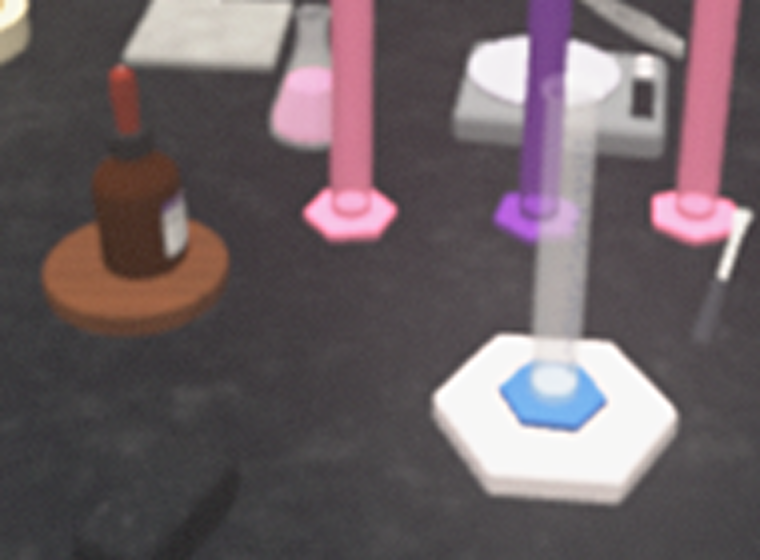

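```bash
python3 - <<'E'
from seg import *
c=optics.capture('wrist'); print(onz(c,319,178.5,.044)); crop(c,255,110,385,230,5,"w34.png")
E
```

```text
[ 0.46968961 -0.2489946   0.044     ]
```

View pics/w34.png

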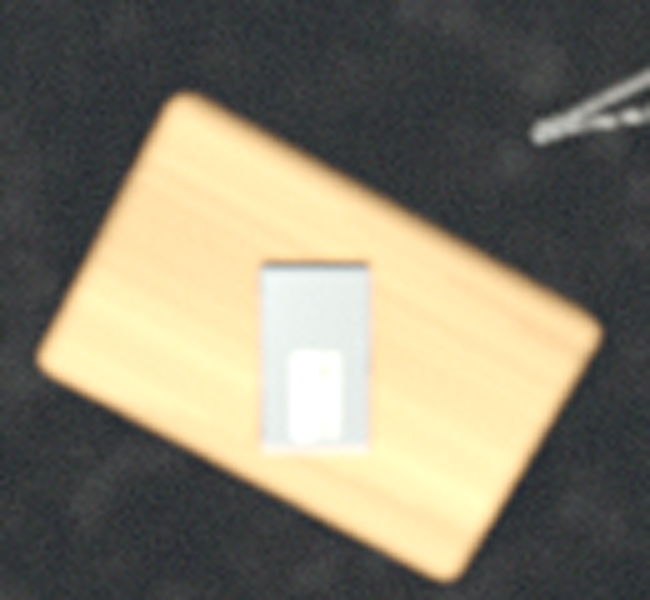

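Each of the four sits within a few mm of its station's middle and stands upright, and the gripper is clear of all of them. Handing in.

```bash
python3 -c "
from station import r
print(r.sense()['time_s'], r.finish_job())"
```

```text
the job is handed in; nothing more can be done
50.45 None
```

All four things are on their own stations, and I handed the job in at 50.5 s of the 136 s allowed. I parked the brass weight on the tile, moved the cylinder to the hexagonal stand, then put the weight on the pan. Then I parked the box on the tile, moved the bottle to the coaster, and put the box on the plinth.

The last pictures showed everything standing upright and released, with the gripper well clear. Offsets from the middle of each station, against the 12 mm limit:

| Thing | Station | Offset |
|---|---|---|
| Brass weight | balance pan | about 1.5 mm |
| Measuring cylinder | hexagonal stand | about 3 mm |
| Dropping bottle | coaster | about 2 mm (measured at the teat) |
| Specimen box | plinth | about 1–3 mm |

Checks that disagreed or were weaker than the rest:
- **Box position:** The automatic box outline picked up the wood around it: it came out too large and put the box 5 mm off. I used its edges in an enlarged crop and the gripper's position at release instead.
- **Bottle grip:** The jaws closed to about 39–40 mm rather than 42 mm, probably on the start of the shoulder. I gripped it again 2.5 mm lower; the bottle stayed upright and did not slip.

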